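# Seat the tone bars on the toy xylophone stand, longest to shortest

## Robot

A 6-joint arm with a two-finger parallel gripper is mounted at the origin on the work surface. World frame = base frame: x ahead of the robot, y to its left, z up, the work surface at z = 0. Lengths are in mm, angles in degrees, forces in N, time in s.
With the tool pointing down it reaches from about 300 to 850 mm from the base axis. Payload 4.2 kg.
Tool frame: the origin (TCP) lies at the very end of the fingers, on their centre line; the grasp point (between the pads) lies 19 mm behind it; z points along the fingers, y is the direction in which the jaws open and shut (so a half turn about z gives the same grasp; the last joint's range is limited). The gripper opens to 91 mm and grips with 3 to 60 N. Pads are 32 mm wide; open, the fingers measure 118 mm over their backs; the gripper's body (76 mm by 178 mm) begins 60 mm behind the grasp point.
Start: joints at [-74.771, 18.312, 89.639, -0, 72.044, -1.146], TCP at [162.11, -551.692, 213.976] pointing down, gripper open.
Joint ranges: [-177.97, 177.97], [-48.28, 115.42], [12.27, 149.76], [-77.06, 257.06], [2.81, 150.46], [-146.56, 146.56]. Speed limits (degrees/s): [147.25, 147.25, 180, 180, 180, 180].

## Interface

Orientations are given as [roll, pitch, yaw] about the fixed x, y, z axes, in that order (R = Rz(yaw) Ry(pitch) Rx(roll)).
In Python, from workcell import telemetry, grab_frame, job gives the robot as it stands.
- The arm moves only by the tool drive_tool, never from a script. Its argument "moves" is a list of rows, each an object of numbers: "claw": the closure, from -1 (fully open) to 1 (shut); "dx", "dy", "dz": the shift along the tool's x, y, z in units of 20 mm (1.0 is 20 mm); "yaw": the turn about the tool's z in units of 0.15 rad (1.0 is 0.15 rad). In form: [{"claw": .., "dx": .., "dy": .., "dz": .., "yaw": ..}, ...]. A call has 1 to 5 rows; each row shifts and turns the pose as measured when the row begins, along the tool's axes as they then stand; what a row does not reach is not made up. A row lasts 1/8 s, in which the tool goes at most 62.5 mm and 10.7 degrees, less where a joint would pass 70% of its speed; a pose out of reach is approached as far as the arm can. A call with a number of a shift or a turn outside -1 to 1 is refused whole. A call with a gripper value outside its range is refused whole. The fingers move at their own pace and stop on an object; "grip_force" is the grip in N (left out, the last holds). Time passes only in rows, so rows that do not move let the fingers close. It gives the time, the measured TCP pose, the force and the opening at its end, in the units of the state.
- telemetry.state(): the state, without advancing time (a new reading comes with each control period).
- grab_frame(name): name is "scene" or "top" or "wrist"; returns a dict with "color" (400x640x3 uint8, blue, green, red), "vertical_fov" (degrees; the focal length in pixels is half the picture's height over the tangent of half this angle, whatever the lens; pixels are square), "cx", "cy" (the principal point, pixels), "pose" (4x4, takes a point from camera to world coordinates). Camera axes: x right, y down, z forward; pixel columns grow to the right and rows downward; lengths in mm; the calibration is good to about 2 mm. A picture is of the moment at which its call begins. There is no depth.
- job.job_done(): hands the job in, once; it reports no verdict.
The state is a dict: "time_s": time; "qpos": joint angles; "qvel": joint speeds; "effort": joint torques, N m; "ee_pos": TCP position; "ee_rot": TCP orientation; "force": force on the tool from outside, world axes, zero at the start; "torque": the same for the moment, N m; "gripper_width": finger opening in mm.
Only numpy, scipy, OpenCV 4.12 (cv2) and the standard library are available. Lean on these libraries where they do the work, as an engineer would, in place of code of your own. Each camera call takes 0.05 s, during which the arm holds its last target.

## Task

Put the four loose tone bars back on the toy xylophone's stand in order of length: the longest on the seat next to the turquoise end, then each shorter one in turn, with the shortest on the seat farthest from it. Each bar lies flat and square across both rails, centred on its own pair of black pads. Leave the red egg cup standing where it is.

Things in the scene. Friction and masses are not known exactly. Their poses are not given: they have to be found in the camera images.
- green_bar_mid (a point): centre (half-way up) of the loose green wooden tone bar, the longest: 140 mm long (its x axis), 28 mm wide (y), 16 mm thick (z); it starts lying flat on the bench, so this point is 8 mm above its underside
- orange_bar_mid (a point): centre (half-way up) of the loose orange wooden tone bar, the second longest: 120 mm long (its x axis), 28 mm wide (y), 16 mm thick (z); it starts lying flat on the bench, so this point is 8 mm above its underside
- blue_bar_mid (a point): centre (half-way up) of the loose blue wooden tone bar, the third longest: 100 mm long (its x axis), 28 mm wide (y), 16 mm thick (z); it starts lying flat on the bench, so this point is 8 mm above its underside
- yellow_bar_mid (a point): centre (half-way up) of the loose yellow wooden tone bar, the shortest: 80 mm long (its x axis), 28 mm wide (y), 16 mm thick (z); it starts lying flat on the bench, so this point is 8 mm above its underside
- seat_1: seat 1 of four, at one end of the row: a fixed pair of black rubber pads, one on each of the stand's two parallel bamboo rails. Origin midway between the two pads, level with their tops, where a bar's underside rests (32 mm above the bench); x axis across the rails (the way a seated bar's length lies), y axis along the row. Each pad is 14 mm (x) by 36 mm (y), pad centres 25 mm either side of the origin in x; neighbouring seats are 64 mm apart
- seat_2: seat 2 of four, second in the row, next to seat 1: a fixed pair of black rubber pads, one on each of the stand's two parallel bamboo rails. Origin midway between the two pads, level with their tops, where a bar's underside rests (32 mm above the bench); x axis across the rails (the way a seated bar's length lies), y axis along the row. Each pad is 14 mm (x) by 36 mm (y), pad centres 25 mm either side of the origin in x; neighbouring seats are 64 mm apart
- seat_3: seat 3 of four, third in the row, next to seat 4: a fixed pair of black rubber pads, one on each of the stand's two parallel bamboo rails. Origin midway between the two pads, level with their tops, where a bar's underside rests (32 mm above the bench); x axis across the rails (the way a seated bar's length lies), y axis along the row. Each pad is 14 mm (x) by 36 mm (y), pad centres 25 mm either side of the origin in x; neighbouring seats are 64 mm apart
- seat_4: seat 4 of four, at the other end of the row: a fixed pair of black rubber pads, one on each of the stand's two parallel bamboo rails. Origin midway between the two pads, level with their tops, where a bar's underside rests (32 mm above the bench); x axis across the rails (the way a seated bar's length lies), y axis along the row. Each pad is 14 mm (x) by 36 mm (y), pad centres 25 mm either side of the origin in x; neighbouring seats are 64 mm apart
- end_turquoise: turquoise end cheek of the bar stand, a fixed block 90 mm (x, across the rails) by 22 mm (y, along the row) by 40 mm tall, origin at the centre of its underside; it stands 56 mm beyond the nearest seat, at the seat 1 end or the seat 4 end (the cheek at the other end is the same block in plain bamboo)
- egg_cup_mid (a point): centre (half-way up) of the loose glossy red ceramic egg cup, 66 mm tall, 50 mm across its mouth, standing on the bench beside the stand: fragile, to be left alone
Mind the look-alikes: they are no part of the job. Leave any purple look-alike of the part that bears yellow_bar_mid alone.

How it is judged (in metres and radians):
At the end, for the whole second after the job is handed in: From the turquoise end: green, orange, blue, yellow bar. Each bar's centre is within 13 mm of its seat's centre from above, its length within 0.2 rad of square across the rails, flat within 0.1 rad, its centre 36 to 45 mm above the bench, released and at rest (((horizontal distance between end_turquoise and seat_1 below 0.1 m and horizontal distance between green_bar_mid and seat_1 below 0.013 m and angle between the x axis of green_bar_mid and the x axis of seat_1, either way round below 0.2 rad and horizontal distance between orange_bar_mid and seat_2 below 0.013 m and angle between the x axis of orange_bar_mid and the x axis of seat_2, either way round below 0.2 rad and horizontal distance between blue_bar_mid and seat_3 below 0.013 m and angle between the x axis of blue_bar_mid and the x axis of seat_3, either way round below 0.2 rad and horizontal distance between yellow_bar_mid and seat_4 below 0.013 m and angle between the x axis of yellow_bar_mid and the x axis of seat_4, either way round below 0.2 rad) or (horizontal distance between end_turquoise and seat_4 below 0.1 m and horizontal distance between green_bar_mid and seat_4 below 0.013 m and angle between the x axis of green_bar_mid and the x axis of seat_4, either way round below 0.2 rad and horizontal distance between orange_bar_mid and seat_3 below 0.013 m and angle between the x axis of orange_bar_mid and the x axis of seat_3, either way round below 0.2 rad and horizontal distance between blue_bar_mid and seat_2 below 0.013 m and angle between the x axis of blue_bar_mid and the x axis of seat_2, either way round below 0.2 rad and horizontal distance between yellow_bar_mid and seat_1 below 0.013 m and angle between the x axis of yellow_bar_mid and the x axis of seat_1, either way round below 0.2 rad)) and height (world z) of green_bar_mid between 0.036 and 0.045 m and angle between the z axis of green_bar_mid and the z axis of seat_1, either way round below 0.1 rad and linear speed of each of green_bar, orange_bar, blue_bar, yellow_bar below 0.02 m/s and height (world z) of orange_bar_mid between 0.036 and 0.045 m and angle between the z axis of orange_bar_mid and the z axis of seat_2, either way round below 0.1 rad and height (world z) of blue_bar_mid between 0.036 and 0.045 m and angle between the z axis of blue_bar_mid and the z axis of seat_3, either way round below 0.1 rad and height (world z) of yellow_bar_mid between 0.036 and 0.045 m and angle between the z axis of yellow_bar_mid and the z axis of seat_4, either way round below 0.1 rad); the robot touches nothing.
It fails at once if the red egg cup is shifted more than 30 mm or tipped over (distance of egg_cup_mid from where it was at the start of the episode above 0.03 m or angle between egg_cup_mid's own z axis and vertical above 0.5 rad).
It also fails if it takes over 96 s, if anything falls off the work surface, if the arm or the gripper's body presses on something with over 40 N, if the wrist force passes 120 N, or if a joint passes its speed limit or range.

## Working session

There is one attempt and no reset: what is moved stays moved. The work goes in short steps, Python scripts to look and compute and a tool call to move; the robot and the scene stay as the last step left them, time stands still between calls to the robot, and variables do not carry over. Pictures are saved under pics/ and viewed, and the job is handed in when it is done.

Besides the shell and the picture viewer there is one more tool, called after "Emit:" by a JSON object that holds its "name" and its "arguments". drive_tool: Moves the arm, as the interface text tells. Its arguments: {"type":"object","properties":{"moves":{"type":"array"},"grip_force":{"type":"number"}},"required":["moves"]}

```bash
mkdir -p pics; ls; python3 - <<'E'
from workcell import telemetry, grab_frame, job
import cv2
for n in("scene","top","wrist"):
    f=grab_frame(n); cv2.imwrite(f"pics/a_{n}.png",f["color"]); print(n,f["vertical_fov"],f["cx"],f["cy"],f["pose"].round(3).tolist() if hasattr(f["pose"],'round') else f["pose"], [k for k in f])
print(telemetry.state())
E
```

```text
pics
scene 52.63787915007131 320.6603761963742 207.97593849262157 [[0.332, 0.785, -0.523, 969.717], [0.943, -0.267, 0.199, -245.44], [0.017, -0.56, -0.829, 818.136], [0.0, 0.0, 0.0, 1.0]] ['color', 'vertical_fov', 'cx', 'cy', 'pose']
top 47.72079080261037 326.7362317370088 197.33392137788866 [[-0.014, -0.99, 0.137, 330.769], [-1.0, 0.017, 0.018, -46.072], [-0.02, -0.137, -0.99, 1319.265], [0.0, 0.0, 0.0, 1.0]] ['color', 'vertical_fov', 'cx', 'cy', 'pose']
wrist 58.30311703329958 315.78006025213443 194.83441075340167 [[0.282, -0.919, -0.275, 239.273], [-0.959, -0.271, -0.079, -528.228], [-0.002, 0.286, -0.958, 383.81], [0.0, 0.0, 0.0, 1.0]] ['color', 'vertical_fov', 'cx', 'cy', 'pose']
{'time_s': 0.15, 'qpos': array([-7.47699208e+01,  1.83425492e+01,  8.96898988e+01,  1.68457023e-04,
        7.20438691e+01, -1.14487507e+00]), 'qvel': array([-0.03653879, -0.10778907, -0.20799077,  0.02398101,  0.04832689,
        0.09436288]), 'effort': array([-8.16914348e-05, -4.12773764e+01, -2.32154864e+01,  7.27189961e-02,
        4.33964445e-02, -1.06463922e-04]), 'ee_pos': array([ 162.01771309, -551.30888245,  213.32327058]), 'ee_rot': array([-1.79923701e+02, -1.68500429e-03,  1.63749011e+01]), 'force': array([ 0.58665392, -0.2881069 , -0.18739469]), 'torque': array([ 0.000382  , -0.03613725,  0.02526861]), 'gripper_width': 91.4460481739186}
```

View pics/a_top.png

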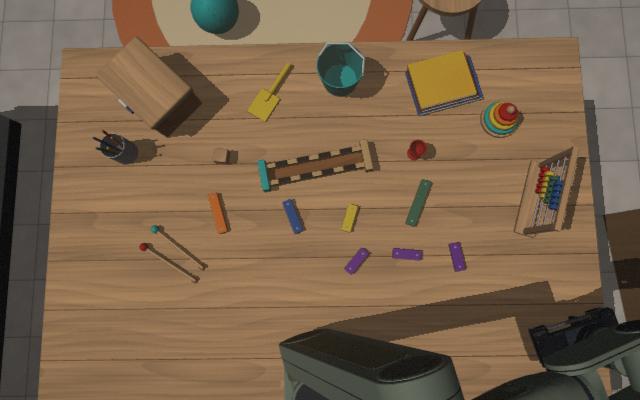

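View pics/a_scene.png

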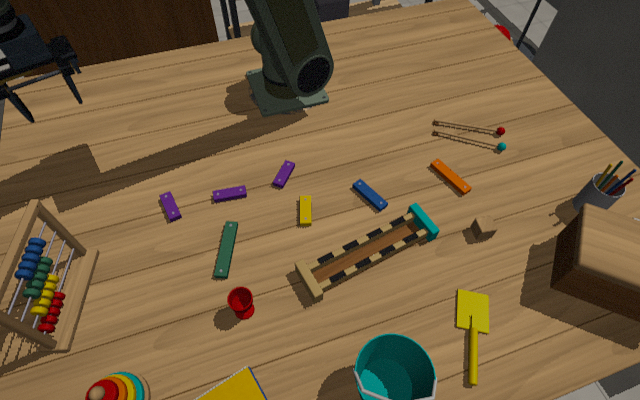

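The top view shows the loose bars at green (419,203), orange (218,213), blue (293,217) and yellow (350,217). The look-alikes to avoid are the purple bars at (357,261), (407,254) and (457,257), the yellow shovel at (268,100) and the abacus beads. The turquoise cheek is at (265,175), the bamboo cheek at (367,156) and the egg cup at (417,150).

```bash
cat > h.py <<'E'
from workcell import telemetry, grab_frame, job
import cv2, numpy as np
def ray(f,uv,z):
    uv=np.atleast_2d(uv).astype(float); F=200/np.tan(np.radians(f["vertical_fov"]/2)); P=np.array(f["pose"])
    d=np.c_[(uv[:,0]-f["cx"])/F,(uv[:,1]-f["cy"])/F,np.ones(len(uv))]@P[:3,:3].T
    o=P[:3,3]; return (o+d*((z-o[2])/d[:,2])[:,None])[:,:2]
def proj(f,p):
    p=np.atleast_2d(p).astype(float);F=200/np.tan(np.radians(f["vertical_fov"]/2)); P=np.array(f["pose"])
    c=(p-P[:3,3])@P[:3,:3]; return np.c_[c[:,0]/c[:,2]*F+f["cx"],c[:,1]/c[:,2]*F+f["cy"]]
HUE=dict(green=(55,85,60,30),orange=(5,14,170,60),blue=(104,118,100,40),yellow=(23,32,150,60),turq=(86,98,120,50))
L=dict(green=140,orange=120,blue=100,yellow=80)
def mask(f,c):
    hsv=cv2.cvtColor(f["color"],cv2.COLOR_BGR2HSV); a=HUE[c]
    return cv2.inRange(hsv,(a[0],a[2],a[3]),(a[1],255,255))
def blobs(f,c,amin=60):
    m=mask(f,c); cs,_=cv2.findContours(m,cv2.RETR_EXTERNAL,cv2.CHAIN_APPROX_NONE)
    return [k[:,0] for k in cs if cv2.contourArea(k)>amin]
def rect(f,k,z):
    w=ray(f,k,z).astype(np.float32)
    (c,s,a)=cv2.minAreaRect(w)
    b=cv2.boxPoints((c,s,a)); e=[b[1]-b[0],b[2]-b[1]]; e=max(e,key=np.linalg.norm)
    return np.array(c),sorted(s),np.degrees(np.arctan2(e[1],e[0]))%180
E
python3 - <<'E'
from h import *
for n in("top","scene"):
    f=grab_frame(n)
    for c in HUE:
        for k in blobs(f,c):
            r=rect(f,k,8 if c!="turq" else 40); print(n,c,k.mean(0).round(),r[0].round(1),np.round(r[1],1),round(r[2],1))
    y0,y1,x0,x1=(130,290,190,480) if n=="top" else (130,330,130,500)
    im=f["color"][y0:y1,x0:x1]; s=780/im.shape[1]; cv2.imwrite(f"pics/b_{n}.png",cv2.resize(im,None,fx=s,fy=s,interpolation=cv2.INTER_CUBIC))
E
```

```text
top green [418. 202.] [ 494.3 -288.2] [ 25.5 138.3] 157.6
top green [550. 188.] [ 527.6 -671. ] [25.7 84.8] 153.7
top green [334.  71.] [900.8 -60.9] [119.  123.8] 97.7
top green [221.  19.] [1079.1  300.2] [ 74.  141.9] 121.1
top orange [217. 213.] [473.2 298.4] [ 28.3 119.6] 16.1
top orange [504. 115.] [ 753.4 -555.6] [61.3 67.2] 41.0
top blue [292. 216.] [459.6  78.4] [23.7 97.1] 21.0
top blue [555. 194.] [ 511.1 -685.8] [23.8 86.3] 162.7
top yellow [349. 218.] [452.6 -87. ] [26.9 78.6] 162.3
top yellow [497. 119.] [ 741.6 -535.1] [46.3 83.4] 28.2
top yellow [270.  92.] [845.1 136.3] [ 64.6 192.1] 147.2
top turq [263. 175.] [577.6 159.6] [18.6 87.2] 10.4
top turq [495. 122.] [ 724.  -518.7] [61.8 93.9] 38.4
top turq [349.  73.] [877.  -97.9] [ 60.  117.1] 151.0
top turq [210.  11.] [1077.8  327.4] [ 91.2 114.1] 88.5
scene green [ 38. 279.] [ 431.1 -683.7] [37.3 95. ] 161.1
scene green [226. 250.] [ 492.9 -289.5] [ 30.1 141.4] 157.7
scene orange [117. 387.] [ 710.7 -542.4] [25.5 66.6] 35.6
scene orange [448. 177.] [471.9 294.8] [ 37.8 123.8] 15.2
scene blue [ 30. 259.] [ 377.4 -700.5] [ 39.8 101.5] 162.7
scene blue [370. 195.] [458.3  77. ] [ 33.  101.4] 21.1
scene yellow [124. 384.] [ 712.3 -526.8] [24.4 72.9] 31.1
scene yellow [233. 390.] [ 777.1 -337. ] [ 54.  120.2] 70.7
scene yellow [473. 333.] [845.7 134.9] [ 64.9 190.1] 148.2
scene yellow [ 45. 296.] [ 477.1 -668.2] [35.8 90.5] 161.4
scene yellow [305. 210.] [450.8 -87.2] [26.3 87.2] 162.2
scene turq [132. 383.] [ 723.9 -503.8] [22.4 76.9] 31.2
scene turq [400. 366.] [851.9 -49. ] [120.9 135.3] 104.5
scene turq [425. 223.] [586.4 152.8] [37.7 99.3] 4.2
```

View pics/b_top.png

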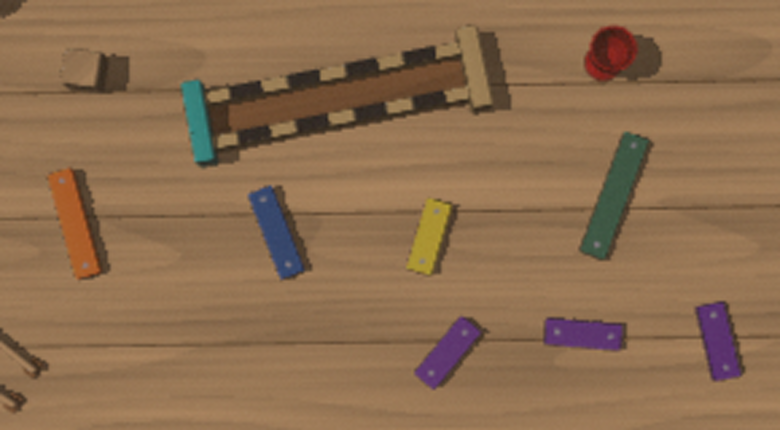

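```bash
cat > seats.py <<'E'
from h import *
def seats(f,thr=75,show=None):
    ci=np.array([577.6,159.6]);a=np.radians(11)
    g=f["color"].max(2)
    out=[]
    # pads: dark blobs whose back-projected centre is within stand area
    m=(g<thr).astype(np.uint8)
    X=np.array([np.cos(a),np.sin(a)]);R=np.array([np.sin(a),-np.cos(a)])
    poly=[];
    for s,t in((-35,18),(-35,286),(35,286),(35,18)):
        p=ci+s*X+t*R; poly.append([*p,32])
    pm=np.zeros_like(m); cv2.fillPoly(pm,[proj(f,poly).round().astype(np.int32)],1)
    n,l,st,c=cv2.connectedComponentsWithStats(m*pm,connectivity=4)
    for i in range(1,n):
        if st[i,4]>25: out.append((c[i],ray(f,c[i],32)[0],st[i,4]))
    return out
E
python3 - <<'E'
from seats import *
for n,t in(("top",75),("top",55),("scene",60),("scene",45)):
    f=grab_frame(n); print(n,t)
    for o in seats(f,t): print(o[0].round(1),o[1].round(1),o[2], )
f=grab_frame("top"); print(f["color"].max(2)[160:180:2,262:330:3])
im=f["color"][130:200,250:390]; cv2.imwrite("pics/c.png",cv2.resize(im,None,fx=5.5,fy=5.5,interpolation=cv2.INTER_NEAREST))
f=grab_frame("scene")
im=f["color"][195:310,285:445]; cv2.imwrite("pics/d.png",cv2.resize(im,None,fx=5,fy=5,interpolation=cv2.INTER_NEAREST))
E
```

```text
top 75
[307.7 160.1] [619.9  30.9] 436
[338.  169.8] [589.4 -56.6] 170
[306.  175.8] [573.5  36.1] 74
[284.2 180.3] [561.4  99.5] 81
top 55
[345.9 150.4] [646.6 -80.7] 44
[324.  154.4] [635.8 -16.9] 46
[302.8 158.7] [624.1  45.3] 44
[281. 163.] [612.6 108.8] 43
[349.1 166.5] [598.5 -89.1] 45
[327.4 171.1] [586.1 -25.9] 47
[305.9 175.3] [574.8  36.5] 46
[283.9 179.4] [563.8 100.4] 43
scene 60
[397.5 221.5] [565.6  98.5] 82
[414.3 224.6] [585.7 131.4] 97
[374.  233.2] [576.6  34.5] 74
[410.7 237.4] [613.6 108.3] 89
[350.6 245.2] [588.3 -27. ] 88
[386.7 250.2] [625.6  43.7] 90
[325.2 258. ] [599.6 -90.8] 89
[363.1 262.8] [636.9 -17.6] 93
[337.3 276.6] [648.9 -81.5] 100
scene 45
[397.4 221.2] [564.8  98.6] 72
[374.  232.8] [575.8  34.9] 65
[410.4 237.3] [613.1 107.9] 74
[350.4 245. ] [587.7 -27.3] 78
[386.9 250. ] [625.3  44.2] 76
[325.2 257.6] [598.9 -90.5] 80
[362.9 262.6] [636.4 -17.7] 82
[337.2 276.4] [648.4 -81.5] 90
[[123 130 146 146 141 139 136  91  53 158 154 153  51  48  52  49  62  61
   73  77 110 111 111]
 [127  57  91  88  89  50  50  50  50 156 151 144  60  59  69  73 109 109
  113 113 113 112 111]
 [129  65 149 152 153  52  52  47  51  65  61  73  76 108 108 110 111 110
  112 112 113 110 109]
 [127  80 153 155 149  60  59  60  74 102 109 110 109 111 112 113 110 110
  109 106 109 111 109]
 [130 100  66  62  60  76 105 110 110 110 111 113 114 113 109 108 109 111
  111 109 107 100  87]
 [128 117  62  69  67 112 113 114 118 115 114 111 111 109 113 112 109 108
  109 103  50  51  51]
 [129 129  68  72  69 120 117 116 114 113 113 113 112 111 105 102  73 148
  154 154  67  52  52]
 [130 125  52  70  71 115 115 114 112 112 112 109 118  54  52  50  52 152
  156 151  75  54  62]
 [133 127  51  72  71 113 111 107  98  83 134 156 154  52  50  46  48  97
   59  63  81  93 151]
 [132 128  52  67  68 105  63  52  49  48 155 157 153  49  58  61  65  88
  101 156 156 155 155]]
```

View pics/c.png

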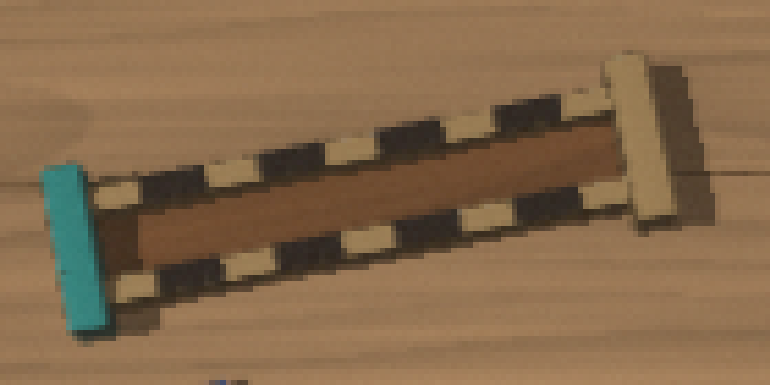

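View pics/d.png

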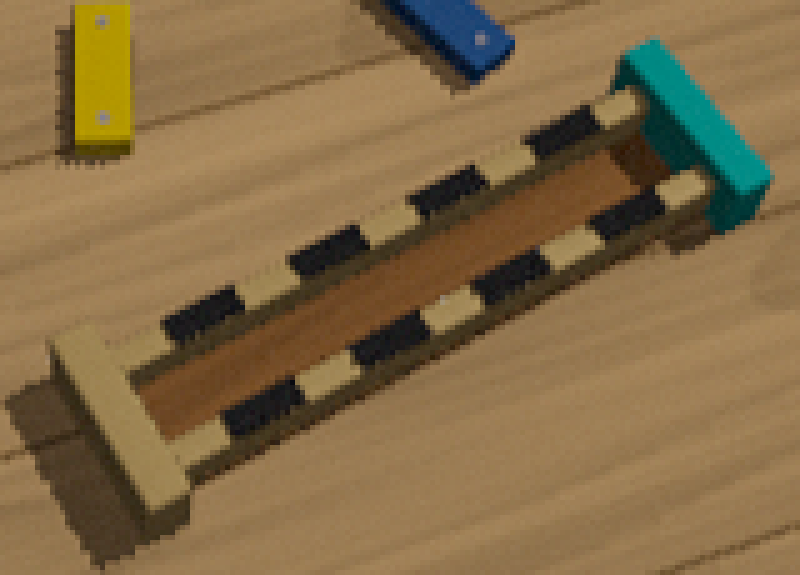

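View pics/a_wrist.png

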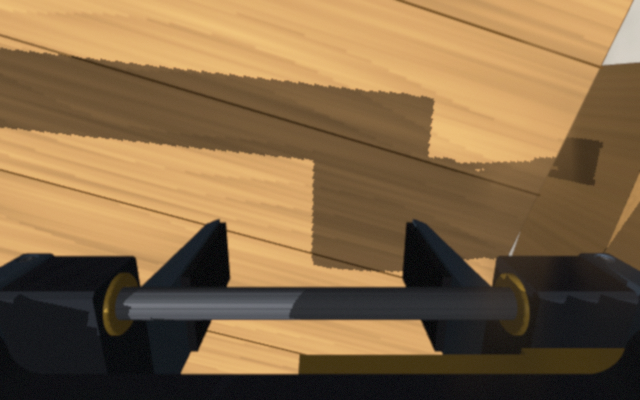

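```bash
cat > go.py <<'E'
import sys,numpy as np
from workcell import telemetry
def plan(*wps):
    s=telemetry.state(); p=np.array(s["ee_pos"]); r=s["ee_rot"]; psi=r[2]
    print("at",p.round(1),np.round(r,1),"w",round(s["gripper_width"],1),"t",s["time_s"])
    for w in wps:
        t=np.array(w[:3],float); dps=(w[3]-psi+180)%360-180
        n=int(np.ceil(max(np.linalg.norm(t-p)/20,abs(dps)/8.5,1)))
        print("->",w,"n",n)
        for i in range(n):
            d=(t-p)/(n-i); c,s_=np.cos(np.radians(psi)),np.sin(np.radians(psi))
            a=dps/n
            v=np.array([d@[c,s_,0],d@[s_,-c,0],-d[2]])/20
            print("  dx %.2f dy %.2f dz %.2f yaw %.2f"%(*v,-np.radians(a)/.15)); p=p+d; psi+=a
if __name__=="__main__":
    plan(*[list(map(float,a.split(","))) for a in sys.argv[1:]])
E
python3 go.py 493.6,-288.9,110,-22.4
```

```text
at [ 162.1 -551.7  214. ] [180.   -0.   16.4] w 91.2 t 0.55
-> [493.6, -288.9, 110.0, -22.4] n 22
  dx 0.89 dy -0.36 dz 0.24 yaw 0.21
  dx 0.88 dy -0.39 dz 0.24 yaw 0.21
  dx 0.87 dy -0.41 dz 0.24 yaw 0.21
  dx 0.85 dy -0.44 dz 0.24 yaw 0.21
  dx 0.84 dy -0.47 dz 0.24 yaw 0.21
  dx 0.83 dy -0.49 dz 0.24 yaw 0.21
  dx 0.81 dy -0.52 dz 0.24 yaw 0.21
  dx 0.79 dy -0.54 dz 0.24 yaw 0.21
  dx 0.78 dy -0.57 dz 0.24 yaw 0.21
  dx 0.76 dy -0.59 dz 0.24 yaw 0.21
  dx 0.74 dy -0.61 dz 0.24 yaw 0.21
  dx 0.72 dy -0.64 dz 0.24 yaw 0.21
  dx 0.70 dy -0.66 dz 0.24 yaw 0.21
  dx 0.68 dy -0.68 dz 0.24 yaw 0.21
  dx 0.66 dy -0.70 dz 0.24 yaw 0.21
  dx 0.64 dy -0.72 dz 0.24 yaw 0.21
  dx 0.61 dy -0.74 dz 0.24 yaw 0.21
  dx 0.59 dy -0.76 dz 0.24 yaw 0.21
  dx 0.57 dy -0.78 dz 0.24 yaw 0.21
  dx 0.54 dy -0.79 dz 0.24 yaw 0.21
  dx 0.52 dy -0.81 dz 0.24 yaw 0.21
  dx 0.49 dy -0.82 dz 0.24 yaw 0.21
```

Emit:
{"name": "drive_tool", "arguments": {"moves": [{"claw": -0.2, "dx": 0.89, "dy": -0.36, "dz": 0.0, "yaw": 1.0}, {"claw": -0.2, "dx": 0.85, "dy": -0.5, "dz": 0.0, "yaw": 1.0}, {"claw": -0.2, "dx": 0.75, "dy": -0.6, "dz": 0.0, "yaw": 1.0}, {"claw": -0.2, "dx": 0.6, "dy": -0.7, "dz": 0.2, "yaw": 1.0}, {"claw": -0.2, "dx": 0.55, "dy": -0.8, "dz": 0.3, "yaw": 0.5}], "grip_force": 20}}

```text
time_s: 1.18
ee_pos: [239.2, -492.4, 204.2]
ee_rot: [179.9, -0.1, -23.7]
force: [-0.5, -0.1, 0.1]
gripper_width: 54.8
```

```bash
python3 go.py 493.6,-288.9,110,-22.4
```

```text
at [ 239.2 -492.4  204.2] [ 1.799e+02 -1.000e-01 -2.370e+01] w 54.8 t 1.175
-> [493.6, -288.9, 110.0, -22.4] n 17
  dx 0.44 dy -0.85 dz 0.28 yaw -0.01
  dx 0.45 dy -0.85 dz 0.28 yaw -0.01
  dx 0.45 dy -0.85 dz 0.28 yaw -0.01
  dx 0.45 dy -0.85 dz 0.28 yaw -0.01
  dx 0.45 dy -0.85 dz 0.28 yaw -0.01
  dx 0.45 dy -0.85 dz 0.28 yaw -0.01
  dx 0.45 dy -0.85 dz 0.28 yaw -0.01
  dx 0.45 dy -0.84 dz 0.28 yaw -0.01
  dx 0.45 dy -0.84 dz 0.28 yaw -0.01
  dx 0.45 dy -0.84 dz 0.28 yaw -0.01
  dx 0.46 dy -0.84 dz 0.28 yaw -0.01
  dx 0.46 dy -0.84 dz 0.28 yaw -0.01
  dx 0.46 dy -0.84 dz 0.28 yaw -0.01
  dx 0.46 dy -0.84 dz 0.28 yaw -0.01
  dx 0.46 dy -0.84 dz 0.28 yaw -0.01
  dx 0.46 dy -0.84 dz 0.28 yaw -0.01
  dx 0.46 dy -0.84 dz 0.28 yaw -0.01
```

Emit:
{"name": "drive_tool", "arguments": {"moves": [{"claw": -0.2, "dx": 0.53, "dy": -1.0, "dz": 0.3, "yaw": 0}, {"claw": -0.2, "dx": 0.53, "dy": -1.0, "dz": 0.3, "yaw": 0}, {"claw": -0.2, "dx": 0.53, "dy": -1.0, "dz": 0.3, "yaw": 0}, {"claw": -0.2, "dx": 0.53, "dy": -1.0, "dz": 0.3, "yaw": 0}, {"claw": -0.2, "dx": 0.53, "dy": -1.0, "dz": 0.3, "yaw": 0}]}}

```text
time_s: 1.8
ee_pos: [330.8, -420.3, 173.8]
ee_rot: [179.9, -0.1, -23.8]
force: [-0.7, -0.1, -0.0]
gripper_width: 54.6
```

Emit:
{"name": "drive_tool", "arguments": {"moves": [{"claw": -0.2, "dx": 0.53, "dy": -1.0, "dz": 0.3, "yaw": 0}, {"claw": -0.2, "dx": 0.53, "dy": -1.0, "dz": 0.3, "yaw": 0}, {"claw": -0.2, "dx": 0.53, "dy": -1.0, "dz": 0.3, "yaw": 0}, {"claw": -0.2, "dx": 0.53, "dy": -1.0, "dz": 0.3, "yaw": 0}, {"claw": -0.2, "dx": 0.53, "dy": -1.0, "dz": 0.3, "yaw": 0}]}}

```text
time_s: 2.42
ee_pos: [422.9, -348.0, 143.2]
ee_rot: [179.8, -0.2, -23.8]
force: [0.3, -0.0, -0.5]
gripper_width: 54.7
```

```bash
python3 go.py 493.6,-288.9,110,-22.4;  python3 - <<'E'
from h import *
f=grab_frame("wrist"); cv2.imwrite("pics/w1.png",f["color"])
for k in blobs(f,"green",500): print(k.mean(0),rect(f,k,16))
E
```

```text
at [ 422.9 -348.   143.2] [179.8  -0.2 -23.8] w 54.7 t 2.425
-> [493.6, -288.9, 110.0, -22.4] n 5
  dx 0.41 dy -0.83 dz 0.33 yaw -0.03
  dx 0.41 dy -0.82 dz 0.33 yaw -0.03
  dx 0.42 dy -0.82 dz 0.33 yaw -0.03
  dx 0.42 dy -0.82 dz 0.33 yaw -0.03
  dx 0.42 dy -0.82 dz 0.33 yaw -0.03
[216.56887755 132.69897959] (array([ 492.40036011, -289.94921875]), [28.817501068115234, 137.5719757080078], np.float32(157.442))
```

View pics/w1.png

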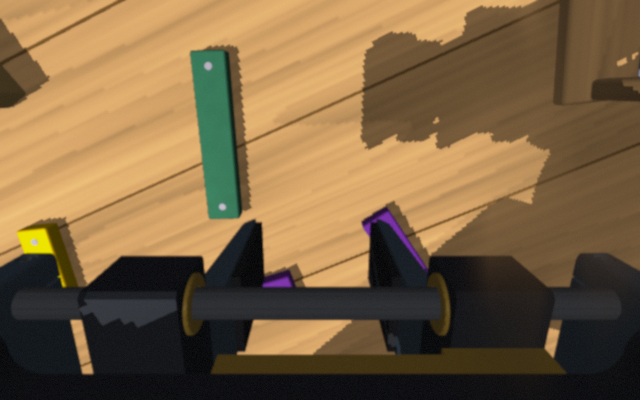

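The wrist view shows the green bar at (216,133). Its measured position agrees with the fixed cameras to about 1.5 mm, and the purple bars are behind it and clear.

Emit:
{"name": "drive_tool", "arguments": {"moves": [{"claw": -0.2, "dx": 0.41, "dy": -0.83, "dz": 0.35, "yaw": -0.05}, {"claw": -0.2, "dx": 0.41, "dy": -0.83, "dz": 0.35, "yaw": -0.05}, {"claw": -0.2, "dx": 0.41, "dy": -0.83, "dz": 0.35, "yaw": -0.03}, {"claw": -0.2, "dx": 0.41, "dy": -0.83, "dz": 0.35, "yaw": -0.03}, {"claw": -0.2, "dx": 0.42, "dy": -0.83, "dz": 0.35, "yaw": 0}]}}

```text
time_s: 3.1
ee_pos: [498.1, -284.1, 106.5]
ee_rot: [179.9, -0.3, -22.3]
force: [0.7, 0.5, 0.4]
gripper_width: 54.8
```

```bash
python3 go.py 493,-289.5,3,-22.5
```

```text
at [ 498.1 -284.1  106.5] [179.9  -0.3 -22.3] w 54.8 t 3.1
-> [493.0, -289.5, 3.0, -22.5] n 6
  dx -0.02 dy 0.06 dz 0.86 yaw 0.00
  dx -0.02 dy 0.06 dz 0.86 yaw 0.00
  dx -0.02 dy 0.06 dz 0.86 yaw 0.00
  dx -0.02 dy 0.06 dz 0.86 yaw 0.00
  dx -0.02 dy 0.06 dz 0.86 yaw 0.00
  dx -0.02 dy 0.06 dz 0.86 yaw 0.00
```

Emit:
{"name": "drive_tool", "arguments": {"moves": [{"claw": -0.2, "dx": -0.06, "dy": 0.2, "dz": 0.8, "yaw": 0}, {"claw": -0.2, "dx": -0.03, "dy": 0.1, "dz": 0.9, "yaw": 0}, {"claw": -0.2, "dx": -0.01, "dy": 0.06, "dz": 0.9, "yaw": 0}, {"claw": -0.2, "dx": 0, "dy": 0.0, "dz": 0.9, "yaw": 0}, {"claw": -0.2, "dx": 0, "dy": 0, "dz": 0.6, "yaw": 0}]}}

```text
time_s: 3.72
ee_pos: [492.8, -290.1, 18.6]
ee_rot: [179.8, -0.1, -22.2]
force: [-0.3, 0.5, -1.6]
gripper_width: 54.7
```

```bash
python3 go.py 493,-289.5,3,-22.5
```

```text
at [ 492.8 -290.1   18.6] [ 1.798e+02 -1.000e-01 -2.220e+01] w 54.7 t 3.725
-> [493.0, -289.5, 3.0, -22.5] n 1
  dx -0.00 dy -0.03 dz 0.78 yaw 0.03
```

Emit:
{"name": "drive_tool", "arguments": {"moves": [{"claw": -0.2, "dx": 0, "dy": 0, "dz": 0.6, "yaw": 0.03}, {"claw": -0.2, "dx": 0, "dy": 0, "dz": 0.15, "yaw": 0}, {"claw": 0.8, "dx": 0, "dy": 0, "dz": 0, "yaw": 0}, {"claw": 0.8, "dx": 0, "dy": 0, "dz": 0, "yaw": 0}, {"claw": 0.8, "dx": 0, "dy": 0, "dz": 0, "yaw": 0}]}}

```text
time_s: 4.35
ee_pos: [492.7, -290.7, 2.6]
ee_rot: [179.8, -0.1, -22.5]
force: [0.2, -0.0, -0.4]
gripper_width: 27.8
```

```bash
python3 go.py 493,-289.5,3,-22.5
```

```text
at [ 492.7 -290.7    2.6] [ 1.798e+02 -1.000e-01 -2.250e+01] w 27.8 t 4.35
-> [493.0, -289.5, 3.0, -22.5] n 1
  dx -0.01 dy -0.06 dz -0.02 yaw -0.00
```

Emit:
{"name": "drive_tool", "arguments": {"moves": [{"claw": 0.8, "dx": 0, "dy": 0, "dz": -0.6, "yaw": 0}, {"claw": 0.8, "dx": 0, "dy": 0, "dz": -1.0, "yaw": 0}, {"claw": 0.8, "dx": 0, "dy": 0, "dz": -1.0, "yaw": 0}, {"claw": 0.8, "dx": 0, "dy": 0, "dz": -1.0, "yaw": 0}, {"claw": 0.8, "dx": 0, "dy": 0, "dz": -1.0, "yaw": 0}], "grip_force": 25}}

```text
time_s: 4.97
ee_pos: [492.5, -290.1, 100.2]
ee_rot: [179.8, -0.2, -22.5]
force: [0.3, -0.5, 0.0]
gripper_width: 27.9
```

```bash
python3 go.py 588.6,104,100,10.3
```

```text
at [ 492.5 -290.1  100.2] [179.8  -0.2 -22.5] w 27.9 t 4.975
-> [588.6, 104.0, 100.0, 10.3] n 21
  dx -0.15 dy -0.95 dz 0.00 yaw -0.18
  dx -0.12 dy -0.96 dz 0.00 yaw -0.18
  dx -0.10 dy -0.96 dz 0.00 yaw -0.18
  dx -0.07 dy -0.96 dz 0.00 yaw -0.18
  dx -0.04 dy -0.96 dz 0.00 yaw -0.18
  dx -0.02 dy -0.97 dz 0.00 yaw -0.18
  dx 0.01 dy -0.97 dz 0.00 yaw -0.18
  dx 0.04 dy -0.97 dz 0.00 yaw -0.18
  dx 0.06 dy -0.96 dz 0.00 yaw -0.18
  dx 0.09 dy -0.96 dz 0.00 yaw -0.18
  dx 0.11 dy -0.96 dz 0.00 yaw -0.18
  dx 0.14 dy -0.96 dz 0.00 yaw -0.18
  dx 0.17 dy -0.95 dz 0.00 yaw -0.18
  dx 0.19 dy -0.95 dz 0.00 yaw -0.18
  dx 0.22 dy -0.94 dz 0.00 yaw -0.18
  dx 0.24 dy -0.93 dz 0.00 yaw -0.18
  dx 0.27 dy -0.93 dz 0.00 yaw -0.18
  dx 0.29 dy -0.92 dz 0.00 yaw -0.18
  dx 0.32 dy -0.91 dz 0.00 yaw -0.18
  dx 0.34 dy -0.90 dz 0.00 yaw -0.18
  dx 0.37 dy -0.89 dz 0.00 yaw -0.18
```

Emit:
{"name": "drive_tool", "arguments": {"moves": [{"claw": 0.8, "dx": -0.14, "dy": -1, "dz": 0, "yaw": -0.2}, {"claw": 0.8, "dx": -0.12, "dy": -1, "dz": 0, "yaw": -0.2}, {"claw": 0.8, "dx": -0.1, "dy": -1, "dz": 0, "yaw": -0.2}, {"claw": 0.8, "dx": -0.07, "dy": -1, "dz": 0, "yaw": -0.2}, {"claw": 0.8, "dx": -0.04, "dy": -1, "dz": 0, "yaw": -0.2}]}}

```text
time_s: 5.6
ee_pos: [516.3, -184.4, 99.4]
ee_rot: [179.8, -0.1, -13.3]
force: [0.7, 0.2, 0.0]
gripper_width: 27.3
```

Emit:
{"name": "drive_tool", "arguments": {"moves": [{"claw": 0.8, "dx": -0.02, "dy": -1, "dz": 0, "yaw": -0.2}, {"claw": 0.8, "dx": 0.01, "dy": -1, "dz": 0, "yaw": -0.2}, {"claw": 0.8, "dx": 0.04, "dy": -1, "dz": 0, "yaw": -0.2}, {"claw": 0.8, "dx": 0.06, "dy": -1, "dz": 0, "yaw": -0.2}, {"claw": 0.8, "dx": 0.1, "dy": -1, "dz": 0, "yaw": -0.2}]}}

```text
time_s: 6.22
ee_pos: [533.2, -73.9, 94.2]
ee_rot: [180.0, 0.5, -3.8]
force: [1.2, 0.1, -0.0]
gripper_width: 27.5
```

Emit:
{"name": "drive_tool", "arguments": {"moves": [{"claw": 0.8, "dx": 0.12, "dy": -1, "dz": 0, "yaw": -0.2}, {"claw": 0.8, "dx": 0.15, "dy": -1, "dz": 0, "yaw": -0.2}, {"claw": 0.8, "dx": 0.18, "dy": -1, "dz": 0, "yaw": -0.2}, {"claw": 0.8, "dx": 0.2, "dy": -1, "dz": 0, "yaw": -0.2}, {"claw": 0.8, "dx": 0.24, "dy": -1, "dz": 0, "yaw": -0.2}]}}

```text
time_s: 6.85
ee_pos: [545.8, 37.6, 89.0]
ee_rot: [-179.8, 1.2, 5.8]
force: [-0.2, -0.2, -1.5]
gripper_width: 27.6
```

```bash
python3 go.py 588.6,104,100,10.3
```

```text
at [545.8  37.6  89. ] [-179.8    1.2    5.8] w 27.6 t 6.85
-> [588.6, 104.0, 100.0, 10.3] n 4
  dx 0.62 dy -0.77 dz -0.14 yaw -0.13
  dx 0.63 dy -0.76 dz -0.14 yaw -0.13
  dx 0.65 dy -0.75 dz -0.14 yaw -0.13
  dx 0.66 dy -0.73 dz -0.14 yaw -0.13
```

Emit:
{"name": "drive_tool", "arguments": {"moves": [{"claw": 0.8, "dx": 0.6, "dy": -0.7, "dz": -0.2, "yaw": -0.15}, {"claw": 0.8, "dx": 0.6, "dy": -0.7, "dz": -0.2, "yaw": -0.15}, {"claw": 0.8, "dx": 0.6, "dy": -0.6, "dz": -0.2, "yaw": -0.15}, {"claw": 0.8, "dx": 0.4, "dy": -0.4, "dz": 0, "yaw": -0.08}, {"claw": 0.8, "dx": 0, "dy": 0, "dz": 0, "yaw": 0}]}}

```text
time_s: 7.48
ee_pos: [584.6, 97.4, 99.5]
ee_rot: [-179.7, 1.3, 10.9]
force: [-0.7, -0.5, -0.3]
gripper_width: 27.7
```

```bash
python3 go.py 588.6,104,65,10.3;  python3 - <<'E'
from h import *
f=grab_frame("wrist"); cv2.imwrite("pics/w2.png",f["color"])
E
```

```text
at [584.6  97.4  99.5] [-179.7    1.3   10.9] w 27.7 t 7.475
-> [588.6, 104.0, 65.0, 10.3] n 2
  dx 0.13 dy -0.14 dz 0.86 yaw 0.04
  dx 0.13 dy -0.14 dz 0.86 yaw 0.04
```

View pics/w2.png

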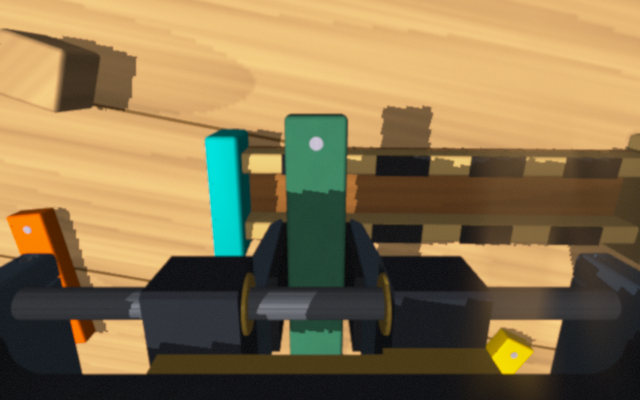

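The wrist view shows the green bar held level, its pin at (316,144), above the seat next to the turquoise cheek at (225,190).

Emit:
{"name": "drive_tool", "arguments": {"moves": [{"claw": 0.8, "dx": 0.15, "dy": -0.2, "dz": 0.5, "yaw": 0.05}, {"claw": 0.8, "dx": 0.08, "dy": -0.12, "dz": 0.8, "yaw": 0}, {"claw": 0.8, "dx": 0, "dy": 0, "dz": 0.8, "yaw": 0}, {"claw": 0.8, "dx": 0, "dy": 0, "dz": 0.4, "yaw": 0}, {"claw": 0.8, "dx": 0, "dy": 0, "dz": 0.0, "yaw": 0}]}}

```text
time_s: 8.15
ee_pos: [584.4, 102.9, 44.3]
ee_rot: [-179.7, 1.6, 10.3]
force: [0.9, -0.0, -0.6]
gripper_width: 27.7
```

```bash
python3 go.py 588.6,104,35,10.3
```

```text
at [584.4 102.9  44.3] [-179.7    1.6   10.3] w 27.7 t 8.15
-> [588.6, 104.0, 35.0, 10.3] n 1
  dx 0.22 dy -0.02 dz 0.46 yaw 0.00
```

Emit:
{"name": "drive_tool", "arguments": {"moves": [{"claw": 0.8, "dx": 0.25, "dy": -0.05, "dz": 0.2, "yaw": 0}, {"claw": 0.8, "dx": 0, "dy": 0, "dz": 0.15, "yaw": 0}, {"claw": 0.8, "dx": 0, "dy": 0, "dz": 0.05, "yaw": 0}]}}

```text
time_s: 8.52
ee_pos: [590.2, 104.9, 36.5]
ee_rot: [-179.7, 1.5, 10.3]
force: [0.1, 0.3, -0.6]
gripper_width: 27.6
```

```bash
python3 go.py 588.6,104,35,10.3
```

```text
at [590.2 104.9  36.5] [-179.7    1.5   10.3] w 27.6 t 8.525
-> [588.6, 104.0, 35.0, 10.3] n 1
  dx -0.09 dy 0.03 dz 0.08 yaw 0.00
```

Emit:
{"name": "drive_tool", "arguments": {"moves": [{"claw": 0.8, "dx": -0.07, "dy": 0, "dz": 0.1, "yaw": 0}, {"claw": 0.8, "dx": 0, "dy": 0, "dz": 0.0, "yaw": 0}, {"claw": -0.05, "dx": 0, "dy": 0, "dz": 0.0, "yaw": 0}, {"claw": -0.05, "dx": 0, "dy": 0, "dz": 0.0, "yaw": 0}]}}

```text
time_s: 9.02
ee_pos: [589.5, 104.8, 35.6]
ee_rot: [-179.7, 1.3, 10.3]
force: [-0.3, 1.0, -0.1]
gripper_width: 45.3
```

Emit:
{"name": "drive_tool", "arguments": {"moves": [{"claw": -0.05, "dx": 0, "dy": 0, "dz": -0.5, "yaw": 0}, {"claw": -0.05, "dx": 0, "dy": 0, "dz": -1, "yaw": 0}, {"claw": -0.05, "dx": 0, "dy": 0, "dz": -1, "yaw": 0}, {"claw": -0.05, "dx": 0, "dy": 0, "dz": -1, "yaw": 0}]}}

```text
time_s: 9.52
ee_pos: [590.3, 104.6, 107.7]
ee_rot: [-179.7, 1.5, 10.3]
force: [-0.9, -0.1, -1.8]
gripper_width: 48.0
```

```bash
python3 go.py 472.5,296.6,90,15.7;  python3 - <<'E'
from h import *
for n in("top","scene"):
    f=grab_frame(n)
    for c,z in(("green",40),("orange",8)):
        for k in blobs(f,c): r=rect(f,k,z); print(n,c,k.mean(0),r[0],r[1],r[2]) if r[0][1]>-310 and r[0][0]<700 else 0
    cv2.imwrite(f"pics/e_{n}.png",f["color"])
E
```

```text
at [590.3 104.6 107.7] [-179.7    1.5   10.3] w 48.0 t 9.525
-> [472.5, 296.6, 90.0, 15.7] n 12
  dx -0.34 dy -0.88 dz 0.07 yaw -0.05
  dx -0.33 dy -0.88 dz 0.07 yaw -0.05
  dx -0.33 dy -0.88 dz 0.07 yaw -0.05
  dx -0.32 dy -0.88 dz 0.07 yaw -0.05
  dx -0.31 dy -0.89 dz 0.07 yaw -0.05
  dx -0.30 dy -0.89 dz 0.07 yaw -0.05
  dx -0.30 dy -0.89 dz 0.07 yaw -0.05
  dx -0.29 dy -0.89 dz 0.07 yaw -0.05
  dx -0.28 dy -0.89 dz 0.07 yaw -0.05
  dx -0.28 dy -0.90 dz 0.07 yaw -0.05
  dx -0.27 dy -0.90 dz 0.07 yaw -0.05
  dx -0.26 dy -0.90 dz 0.07 yaw -0.05
top orange [217.38461538 212.74725275] [473.13632202 298.41473389] [27.837993621826172, 119.53982543945312] 16.54979
scene green [405.30578512 229.38842975] [588.76422119 103.80042267] [33.79242706298828, 141.5447235107422] 10.394583
```

View pics/e_scene.png

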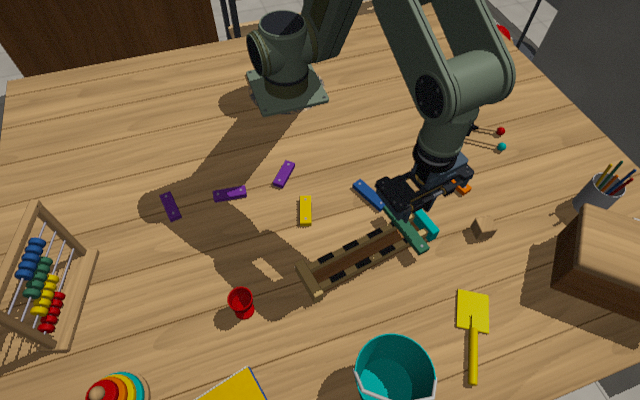

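The scene view shows the green bar lying across the rails at (405,229). It measures (588.8, 103.8) at 10.4°, within 1 mm of the seat. The orange bar is next.

Emit:
{"name": "drive_tool", "arguments": {"moves": [{"claw": -0.2, "dx": -0.36, "dy": -1, "dz": 0, "yaw": -0.1}, {"claw": -0.2, "dx": -0.36, "dy": -1, "dz": 0, "yaw": -0.1}, {"claw": -0.2, "dx": -0.36, "dy": -1, "dz": 0, "yaw": -0.1}, {"claw": -0.2, "dx": -0.36, "dy": -1, "dz": 0, "yaw": -0.1}, {"claw": -0.2, "dx": -0.36, "dy": -1, "dz": 0, "yaw": -0.1}]}}

```text
time_s: 10.25
ee_pos: [529.3, 201.1, 108.0]
ee_rot: [-179.5, 1.5, 14.9]
force: [-0.4, -0.7, 0.6]
gripper_width: 55.0
```

Emit:
{"name": "drive_tool", "arguments": {"moves": [{"claw": -0.2, "dx": -0.34, "dy": -1, "dz": 0.1, "yaw": -0.1}, {"claw": -0.2, "dx": -0.33, "dy": -1, "dz": 0.1, "yaw": 0}, {"claw": -0.2, "dx": -0.32, "dy": -1, "dz": 0.1, "yaw": 0}, {"claw": -0.2, "dx": -0.3, "dy": -0.8, "dz": 0, "yaw": 0}, {"claw": -0.2, "dx": -0.2, "dy": -0.6, "dz": 0, "yaw": 0}]}}

```text
time_s: 10.88
ee_pos: [468.0, 285.1, 101.4]
ee_rot: [-179.5, 1.8, 16.3]
force: [0.8, -0.0, 0.1]
gripper_width: 54.5
```

```bash
python3 go.py 472.5,296.6,90,15.7;python3 - <<'E'
from h import *
f=grab_frame("wrist"); cv2.imwrite("pics/w3.png",f["color"])
for k in blobs(f,"orange",500): print(k.mean(0),rect(f,k,16))
E
```

```text
at [468.  285.1 101.4] [-179.5    1.8   16.3] w 54.5 t 10.875
-> [472.5, 296.6, 90.0, 15.7] n 1
  dx 0.38 dy -0.49 dz 0.57 yaw 0.07
[301.28571429 182.0591133 ] (array([472.40829468, 297.34664917]), [29.10646629333496, 119.40868377685547], np.float32(16.518257))
```

View pics/w3.png

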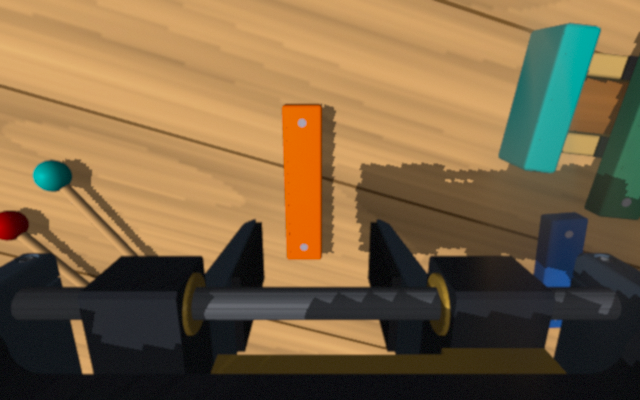

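```bash
cat > go.py <<'E'
import sys,numpy as np
from scipy.spatial.transform import Rotation as Ro
from workcell import telemetry
def plan(*wps):
    s=telemetry.state(); p=np.array(s["ee_pos"]); r=np.array(s["ee_rot"])
    print("at",p.round(1),np.round(r,1),"w",round(s["gripper_width"],1),"t",s["time_s"])
    for w in wps:
        R=Ro.from_euler("xyz",r,degrees=True).as_matrix()
        t=np.array(w[:3],float); a=(w[3]-r[2]+180)%360-180
        v=R.T@(t-p)/20; print("->",w,"TOTAL dx %.2f dy %.2f dz %.2f yaw %.2f"%(*v,-np.radians(a)/.15))
        p=t; r=np.array([r[0],r[1],w[3]])
        R=Ro.from_euler("xyz",r,degrees=True).as_matrix()
        print("     in final-yaw axes",(R.T@(v*0+(t-np.array(s['ee_pos'])))/20).round(2))
if __name__=="__main__":
    plan(*[list(map(float,a.split(","))) for a in sys.argv[1:]])
E
python3 go.py 472.4,297.3,3,16.4
```

```text
at [467.3 286.1 101.4] [-179.5    1.8   16.3] w 54.9 t 10.925
-> [472.4, 297.3, 3.0, 16.4] TOTAL dx 0.56 dy -0.42 dz 4.91 yaw -0.01
     in final-yaw axes [ 0.56 -0.42  4.91]
```

Emit:
{"name": "drive_tool", "arguments": {"moves": [{"claw": -0.2, "dx": 0.3, "dy": -0.2, "dz": 0.7, "yaw": 0}, {"claw": -0.2, "dx": 0.2, "dy": -0.15, "dz": 1, "yaw": 0}, {"claw": -0.2, "dx": 0.05, "dy": -0.05, "dz": 1, "yaw": 0}, {"claw": -0.2, "dx": 0, "dy": 0, "dz": 0.9, "yaw": 0}, {"claw": -0.2, "dx": 0, "dy": 0, "dz": 0.5, "yaw": 0}]}}

```text
time_s: 11.55
ee_pos: [475.6, 297.1, 14.1]
ee_rot: [-179.5, 1.7, 16.2]
force: [0.1, -0.3, -0.2]
gripper_width: 54.9
```

```bash
python3 go.py 472.4,297.3,3,16.4
```

```text
at [475.6 297.1  14.1] [-179.5    1.7   16.2] w 54.9 t 11.55
-> [472.4, 297.3, 3.0, 16.4] TOTAL dx -0.13 dy -0.05 dz 0.56 yaw -0.02
     in final-yaw axes [-0.13 -0.05  0.56]
```

Emit:
{"name": "drive_tool", "arguments": {"moves": [{"claw": -0.2, "dx": -0.13, "dy": -0.03, "dz": 0.3, "yaw": 0}, {"claw": -0.2, "dx": 0, "dy": 0, "dz": 0.2, "yaw": 0}, {"claw": 0.8, "dx": 0, "dy": 0, "dz": 0, "yaw": 0}, {"claw": 0.8, "dx": 0, "dy": 0, "dz": 0, "yaw": 0}, {"claw": 0.8, "dx": 0, "dy": 0, "dz": 0, "yaw": 0}]}}

```text
time_s: 12.18
ee_pos: [473.6, 297.0, 3.9]
ee_rot: [-179.5, 1.6, 16.2]
force: [-0.2, 0.4, 0.0]
gripper_width: 27.8
```

Emit:
{"name": "drive_tool", "arguments": {"moves": [{"claw": 0.8, "dx": 0, "dy": 0, "dz": -0.6, "yaw": 0}, {"claw": 0.8, "dx": 0, "dy": 0, "dz": -1.0, "yaw": 0}, {"claw": 0.8, "dx": 0, "dy": 0, "dz": -1.0, "yaw": 0}, {"claw": 0.8, "dx": 0, "dy": 0, "dz": -1.0, "yaw": 0}, {"claw": 0.8, "dx": 0, "dy": 0, "dz": -1.0, "yaw": 0}]}}

```text
time_s: 12.8
ee_pos: [476.2, 296.8, 101.3]
ee_rot: [-179.5, 1.6, 16.2]
force: [0.5, -0.1, -0.4]
gripper_width: 28.0
```

```bash
python3 go.py 600,40.2,110,10.3
```

```text
at [476.2 296.8 101.3] [-179.5    1.6   16.2] w 28.0 t 12.8
-> [600.0, 40.2, 110.0, 10.3] TOTAL dx 2.35 dy 14.04 dz -0.63 yaw 0.69
     in final-yaw axes [ 3.78 13.73 -0.67]
```

Emit:
{"name": "drive_tool", "arguments": {"moves": [{"claw": 0.8, "dx": 0.18, "dy": 1, "dz": -0.1, "yaw": 0.25}, {"claw": 0.8, "dx": 0.22, "dy": 1, "dz": -0.1, "yaw": 0.25}, {"claw": 0.8, "dx": 0.27, "dy": 1, "dz": -0.1, "yaw": 0.2}, {"claw": 0.8, "dx": 0.28, "dy": 1, "dz": -0.1, "yaw": 0}, {"claw": 0.8, "dx": 0.28, "dy": 1, "dz": -0.1, "yaw": 0}]}}

```text
time_s: 13.42
ee_pos: [524.2, 196.7, 110.2]
ee_rot: [-179.7, 1.6, 9.6]
force: [-0.1, 0.6, -0.3]
gripper_width: 27.7
```

Emit:
{"name": "drive_tool", "arguments": {"moves": [{"claw": 0.8, "dx": 0.28, "dy": 1, "dz": -0.1, "yaw": 0}, {"claw": 0.8, "dx": 0.28, "dy": 1, "dz": -0.1, "yaw": 0}, {"claw": 0.8, "dx": 0.28, "dy": 1, "dz": -0.1, "yaw": 0}, {"claw": 0.8, "dx": 0.28, "dy": 1, "dz": 0, "yaw": 0}, {"claw": 0.8, "dx": 0.28, "dy": 1, "dz": 0, "yaw": 0}]}}

```text
time_s: 14.05
ee_pos: [568.1, 90.2, 110.6]
ee_rot: [-179.8, 2.2, 8.8]
force: [0.5, 0.1, -1.3]
gripper_width: 27.8
```

```bash
python3 go.py 601,40.4,90,10.3
```

```text
at [568.1  90.2 110.6] [-179.8    2.2    8.8] w 27.8 t 14.05
-> [601.0, 40.4, 90.0, 10.3] TOTAL dx 1.28 dy 2.71 dz 0.98 yaw -0.17
     in final-yaw axes [1.21 2.75 0.98]
```

Emit:
{"name": "drive_tool", "arguments": {"moves": [{"claw": 0.8, "dx": 0.45, "dy": 0.85, "dz": 0, "yaw": -0.1}, {"claw": 0.8, "dx": 0.45, "dy": 0.8, "dz": 0.2, "yaw": -0.07}, {"claw": 0.8, "dx": 0.3, "dy": 0.6, "dz": 0.3, "yaw": 0}, {"claw": 0.8, "dx": 0.1, "dy": 0.2, "dz": 0.3, "yaw": 0}, {"claw": 0.8, "dx": 0, "dy": 0, "dz": 0, "yaw": 0}]}}

```text
time_s: 14.68
ee_pos: [600.9, 38.3, 88.9]
ee_rot: [-179.8, 2.6, 9.8]
force: [-0.7, 0.1, -0.5]
gripper_width: 27.5
```

```bash
python3 go.py 601,40.4,36.5,10.3;  python3 - <<'E'
from h import *
f=grab_frame("wrist"); cv2.imwrite("pics/w4.png",f["color"])
E
```

```text
at [600.9  38.3  88.9] [-179.8    2.6    9.8] w 27.5 t 14.675
-> [601.0, 40.4, 36.5, 10.3] TOTAL dx 0.14 dy -0.09 dz 2.62 yaw -0.06
     in final-yaw axes [ 0.14 -0.09  2.62]
```

View pics/w4.png

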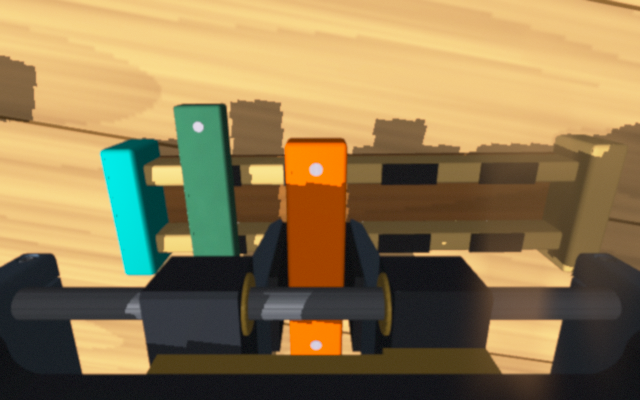

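The orange bar is over the second seat at (316,170), beside the seated green bar at (205,180). The gap is clear.

Emit:
{"name": "drive_tool", "arguments": {"moves": [{"claw": 0.8, "dx": 0.1, "dy": -0.05, "dz": 0.6, "yaw": -0.06}, {"claw": 0.8, "dx": 0.05, "dy": -0.04, "dz": 0.8, "yaw": 0}, {"claw": 0.8, "dx": 0, "dy": 0, "dz": 0.6, "yaw": 0}, {"claw": 0.8, "dx": 0, "dy": 0, "dz": 0.3, "yaw": 0}, {"claw": 0.8, "dx": 0, "dy": 0, "dz": 0.0, "yaw": 0}]}}

```text
time_s: 15.35
ee_pos: [600.5, 42.6, 39.5]
ee_rot: [-179.7, 2.6, 10.5]
force: [-0.6, -0.2, -0.2]
gripper_width: 27.7
```

```bash
python3 go.py 601,40.4,36.5,10.3
```

```text
at [600.5  42.6  39.5] [-179.7    2.6   10.5] w 27.7 t 15.35
-> [601.0, 40.4, 36.5, 10.3] TOTAL dx 0.01 dy 0.11 dz 0.15 yaw 0.02
     in final-yaw axes [0.01 0.11 0.15]
```

Emit:
{"name": "drive_tool", "arguments": {"moves": [{"claw": 0.8, "dx": 0, "dy": 0.1, "dz": 0.12, "yaw": 0}, {"claw": 0.8, "dx": 0, "dy": 0, "dz": 0.05, "yaw": 0}, {"claw": -0.05, "dx": 0, "dy": 0, "dz": 0.0, "yaw": 0}, {"claw": -0.05, "dx": 0, "dy": 0, "dz": 0.0, "yaw": 0}]}}

```text
time_s: 15.85
ee_pos: [601.8, 40.3, 37.2]
ee_rot: [-179.7, 2.5, 10.5]
force: [0.0, 0.0, -0.4]
gripper_width: 44.9
```

Emit:
{"name": "drive_tool", "arguments": {"moves": [{"claw": -0.05, "dx": 0, "dy": 0, "dz": -0.5, "yaw": 0}, {"claw": -0.05, "dx": 0, "dy": 0, "dz": -1, "yaw": 0}, {"claw": -0.05, "dx": 0, "dy": 0, "dz": -1, "yaw": 0}, {"claw": -0.05, "dx": 0, "dy": 0, "dz": -0.8, "yaw": 0}]}}

```text
time_s: 16.35
ee_pos: [604.5, 40.6, 106.3]
ee_rot: [-179.7, 2.5, 10.5]
force: [-0.2, 0.8, -0.4]
gripper_width: 47.9
```

```bash
python3 go.py 459,77.7,90,21;  python3 - <<'E'
from h import *
for n in("top","scene"):
    f=grab_frame(n)
    for c,z in(("green",40),("orange",40),("blue",8)):
        for k in blobs(f,c): r=rect(f,k,z); print(n,c,k.mean(0),r[0],r[1],r[2]) if r[0][1]>-310 and r[0][0]<700 else 0
E
```

```text
at [604.5  40.6 106.3] [-179.7    2.5   10.5] w 47.9 t 16.35
-> [459.0, 77.7, 90.0, 21.0] TOTAL dx -6.78 dy -3.14 dz 1.12 yaw -1.22
     in final-yaw axes [-6.09 -4.34  1.1 ]
scene green [411.51724138 236.06896552] [612.11688232 108.43649292] [33.09931182861328, 93.93314361572266] 10.39458
scene orange [383.72043011 250.56989247] [625.66131592  33.5990448 ] [28.337350845336914, 79.78907012939453] 25.633448
scene blue [361.8372093  187.27906977] [431.46728516  66.38574982] [32.646644592285156, 44.97977828979492] 17.150993
```

Emit:
{"name": "drive_tool", "arguments": {"moves": [{"claw": -0.2, "dx": -0.95, "dy": -0.45, "dz": 0, "yaw": -0.4}, {"claw": -0.2, "dx": -0.95, "dy": -0.5, "dz": 0, "yaw": -0.4}, {"claw": -0.2, "dx": -0.9, "dy": -0.55, "dz": 0, "yaw": -0.3}, {"claw": -0.2, "dx": -0.9, "dy": -0.6, "dz": 0, "yaw": -0.1}, {"claw": -0.2, "dx": -0.9, "dy": -0.6, "dz": 0, "yaw": 0}]}}

```text
time_s: 17.08
ee_pos: [498.5, 66.1, 109.1]
ee_rot: [-179.3, 2.4, 21.1]
force: [0.8, 0.1, 0.4]
gripper_width: 54.3
```

Emit:
{"name": "drive_tool", "arguments": {"moves": [{"claw": -0.2, "dx": -0.9, "dy": -0.6, "dz": 0, "yaw": 0}, {"claw": -0.2, "dx": -0.6, "dy": -0.5, "dz": 0, "yaw": 0}, {"claw": -0.2, "dx": -0.2, "dy": -0.2, "dz": 0, "yaw": 0}]}}

```text
time_s: 17.45
ee_pos: [454.2, 78.6, 109.8]
ee_rot: [-179.3, 2.5, 21.1]
force: [-0.5, -0.0, 0.0]
gripper_width: 54.5
```

```bash
python3 - <<'E'
from h import *
f=grab_frame("wrist"); cv2.imwrite("pics/w5.png",f["color"])
for k in blobs(f,"blue",500): print(k.mean(0),rect(f,k,16))
for c in("green","orange"):
  for k in blobs(f,c,500): print(c,k.mean(0),rect(f,k,48))
E
python3 go.py 459,77.7,3,21
```

```text
[320.67532468 181.6525974 ] (array([459.26864624,  78.4655304 ]), [26.991514205932617, 98.2476577758789], np.float32(20.854544))
green [346.85810811  51.17905405] (array([551.08929443,  98.25941467]), [28.60536003112793, 61.85642623901367], np.float32(11.765927))
orange [464.25285481  34.99102773] (array([573.58654785,  28.71717072]), [64.4886703491211, 110.01923370361328], np.float32(110.98502))
at [453.8  78.7 109.9] [-179.3    2.5   21.1] w 54.4 t 17.5
-> [459.0, 77.7, 3.0, 21.0] TOTAL dx 0.46 dy 0.21 dz 5.33 yaw 0.01
     in final-yaw axes [0.46 0.21 5.33]
```

View pics/w5.png

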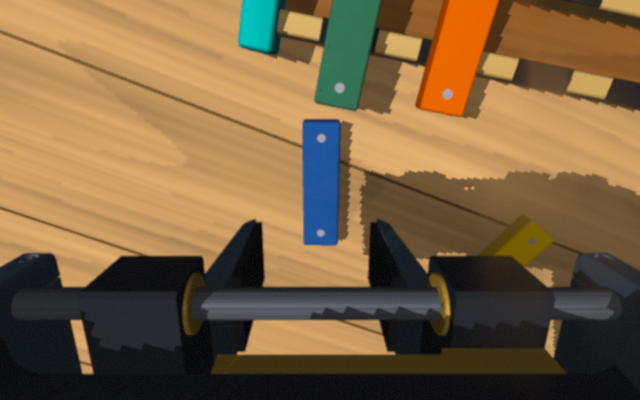

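The blue bar is at (321,182), centred between the fingers. The green and orange bars sit parallel on the stand above it.

Emit:
{"name": "drive_tool", "arguments": {"moves": [{"claw": -0.2, "dx": 0.25, "dy": 0.1, "dz": 0.8, "yaw": 0}, {"claw": -0.2, "dx": 0.15, "dy": 0.08, "dz": 1, "yaw": 0}, {"claw": -0.2, "dx": 0.03, "dy": 0, "dz": 1, "yaw": 0}, {"claw": -0.2, "dx": 0, "dy": 0, "dz": 1, "yaw": 0}, {"claw": -0.2, "dx": 0, "dy": 0, "dz": 0.6, "yaw": 0}]}}

```text
time_s: 18.12
ee_pos: [465.3, 78.5, 20.1]
ee_rot: [-179.4, 2.1, 21.1]
force: [-0.0, 0.1, -0.9]
gripper_width: 55.0
```

```bash
python3 go.py 459.2,78.2,3.5,21
```

```text
at [465.3  78.5  20.1] [-179.4    2.1   21.1] w 55.0 t 18.125
-> [459.2, 78.2, 3.5, 21.0] TOTAL dx -0.26 dy -0.09 dz 0.84 yaw 0.01
     in final-yaw axes [-0.26 -0.09  0.84]
```

Emit:
{"name": "drive_tool", "arguments": {"moves": [{"claw": -0.2, "dx": -0.25, "dy": -0.08, "dz": 0.4, "yaw": 0}, {"claw": -0.2, "dx": -0.05, "dy": 0, "dz": 0.35, "yaw": 0}, {"claw": 0.8, "dx": 0, "dy": 0, "dz": 0.03, "yaw": 0}, {"claw": 0.8, "dx": 0, "dy": 0, "dz": 0, "yaw": 0}, {"claw": 0.8, "dx": 0, "dy": 0, "dz": 0, "yaw": 0}]}}

```text
time_s: 18.75
ee_pos: [459.6, 77.9, 4.4]
ee_rot: [-179.4, 1.9, 21.1]
force: [-0.2, 0.3, -0.5]
gripper_width: 28.1
```

Emit:
{"name": "drive_tool", "arguments": {"moves": [{"claw": 0.8, "dx": 0, "dy": 0, "dz": -0.6, "yaw": 0}, {"claw": 0.8, "dx": 0, "dy": 0, "dz": -1.0, "yaw": 0}, {"claw": 0.8, "dx": 0, "dy": 0, "dz": -1.0, "yaw": 0}, {"claw": 0.8, "dx": 0, "dy": 0, "dz": -1.0, "yaw": 0}, {"claw": 0.8, "dx": 0, "dy": 0, "dz": -1.0, "yaw": 0}]}}

```text
time_s: 19.38
ee_pos: [462.9, 78.1, 101.9]
ee_rot: [-179.4, 1.9, 21.1]
force: [0.2, 0.6, -0.8]
gripper_width: 27.9
```

```bash
python3 go.py 611.5,-22,100,10.3
```

```text
at [462.9  78.1 101.9] [-179.4    1.9   21.1] w 27.9 t 19.375
-> [611.5, -22.0, 100.0, 10.3] TOTAL dx 5.13 dy 7.34 dz -0.15 yaw 1.26
     in final-yaw axes [ 6.41  6.25 -0.18]
```

Emit:
{"name": "drive_tool", "arguments": {"moves": [{"claw": 0.8, "dx": 0.65, "dy": 0.9, "dz": 0, "yaw": 0.4}, {"claw": 0.8, "dx": 0.7, "dy": 0.85, "dz": 0, "yaw": 0.4}, {"claw": 0.8, "dx": 0.75, "dy": 0.8, "dz": 0, "yaw": 0.4}, {"claw": 0.8, "dx": 0.8, "dy": 0.8, "dz": 0, "yaw": 0.06}, {"claw": 0.8, "dx": 0.8, "dy": 0.8, "dz": 0, "yaw": 0}]}}

```text
time_s: 20.0
ee_pos: [562.0, 12.1, 101.2]
ee_rot: [-179.9, 1.6, 9.5]
force: [0.3, 0.9, 0.1]
gripper_width: 27.6
```

```bash
python3 go.py 611.5,-22,95,10.3
```

```text
at [562.   12.1 101.2] [-179.9    1.6    9.5] w 27.6 t 20.0
-> [611.5, -22.0, 95.0, 10.3] TOTAL dx 2.17 dy 2.09 dz 0.25 yaw -0.09
     in final-yaw axes [2.14 2.12 0.25]
```

Emit:
{"name": "drive_tool", "arguments": {"moves": [{"claw": 0.8, "dx": 0.75, "dy": 0.7, "dz": 0, "yaw": -0.09}, {"claw": 0.8, "dx": 0.75, "dy": 0.7, "dz": 0.1, "yaw": 0}, {"claw": 0.8, "dx": 0.45, "dy": 0.4, "dz": 0.1, "yaw": 0}, {"claw": 0.8, "dx": 0.1, "dy": 0.1, "dz": 0, "yaw": 0}, {"claw": 0.8, "dx": 0, "dy": 0, "dz": 0, "yaw": 0}]}}

```text
time_s: 20.62
ee_pos: [612.6, -23.4, 93.0]
ee_rot: [-179.9, 1.7, 9.8]
force: [-0.3, 0.0, -0.7]
gripper_width: 27.7
```

```bash
python3 go.py 611.5,-22,36.5,10.3;  python3 - <<'E'
from h import *
f=grab_frame("wrist"); cv2.imwrite("pics/w6.png",f["color"])
E
```

```text
at [612.6 -23.4  93. ] [-179.9    1.7    9.8] w 27.7 t 20.625
-> [611.5, -22.0, 36.5, 10.3] TOTAL dx 0.04 dy -0.08 dz 2.83 yaw -0.06
     in final-yaw axes [ 0.04 -0.08  2.83]
```

View pics/w6.png

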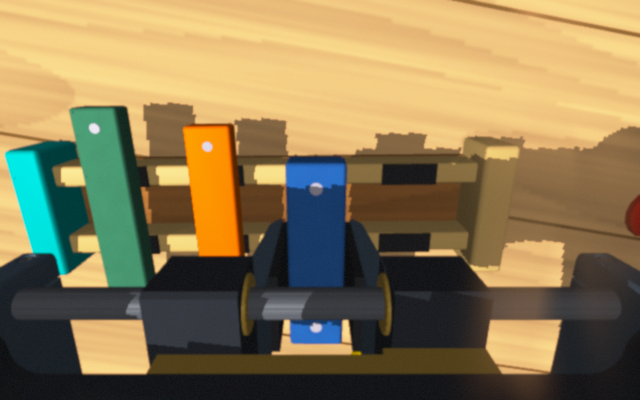

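The blue bar is over the third seat at (316,190), with green and orange seated to its left. I'm lowering it.

Emit:
{"name": "drive_tool", "arguments": {"moves": [{"claw": 0.8, "dx": 0.02, "dy": -0.04, "dz": 0.7, "yaw": -0.06}, {"claw": 0.8, "dx": 0.0, "dy": -0.02, "dz": 0.8, "yaw": 0}, {"claw": 0.8, "dx": 0, "dy": 0, "dz": 0.7, "yaw": 0}, {"claw": 0.8, "dx": 0, "dy": 0, "dz": 0.3, "yaw": 0}, {"claw": 0.8, "dx": 0, "dy": 0, "dz": 0.0, "yaw": 0}]}}

```text
time_s: 21.3
ee_pos: [608.9, -21.0, 38.8]
ee_rot: [-179.8, 1.9, 10.4]
force: [0.0, -0.7, 0.0]
gripper_width: 27.6
```

```bash
python3 go.py 611.5,-22,36.8,10.3
```

```text
at [608.9 -21.   38.8] [-179.8    1.9   10.4] w 27.6 t 21.3
-> [611.5, -22.0, 36.8, 10.3] TOTAL dx 0.12 dy 0.07 dz 0.10 yaw 0.02
     in final-yaw axes [0.12 0.07 0.1 ]
```

Emit:
{"name": "drive_tool", "arguments": {"moves": [{"claw": 0.8, "dx": 0.13, "dy": 0.05, "dz": 0.1, "yaw": 0}, {"claw": 0.8, "dx": 0, "dy": 0, "dz": 0.04, "yaw": 0}, {"claw": -0.05, "dx": 0, "dy": 0, "dz": 0.0, "yaw": 0}, {"claw": -0.05, "dx": 0, "dy": 0, "dz": 0.0, "yaw": 0}]}}

```text
time_s: 21.8
ee_pos: [613.1, -21.7, 37.2]
ee_rot: [-179.9, 1.7, 10.4]
force: [-0.5, 0.4, -0.0]
gripper_width: 45.0
```

Emit:
{"name": "drive_tool", "arguments": {"moves": [{"claw": -0.05, "dx": 0, "dy": 0, "dz": -0.5, "yaw": 0}, {"claw": -0.05, "dx": 0, "dy": 0, "dz": -1, "yaw": 0}, {"claw": -0.05, "dx": 0, "dy": 0, "dz": -1, "yaw": 0}, {"claw": -0.05, "dx": 0, "dy": 0, "dz": -0.8, "yaw": 0}]}}

```text
time_s: 22.3
ee_pos: [614.8, -21.5, 106.2]
ee_rot: [-179.9, 1.8, 10.4]
force: [0.8, -0.1, -0.7]
gripper_width: 47.8
```

```bash
python3 go.py 451.7,-87.1,100,-17.7
```

```text
at [614.8 -21.5 106.2] [-179.9    1.8   10.4] w 47.8 t 22.3
-> [451.7, -87.1, 100.0, -17.7] TOTAL dx -8.60 dy 1.75 dz 0.57 yaw 3.27
     in final-yaw axes [-6.76  5.61  0.5 ]
```

Emit:
{"name": "drive_tool", "arguments": {"moves": [{"claw": -0.2, "dx": -0.95, "dy": 0.2, "dz": 0, "yaw": 0.8}, {"claw": -0.2, "dx": -0.9, "dy": 0.35, "dz": 0, "yaw": 0.8}, {"claw": -0.2, "dx": -0.85, "dy": 0.5, "dz": 0, "yaw": 0.8}, {"claw": -0.2, "dx": -0.8, "dy": 0.6, "dz": 0, "yaw": 0.8}, {"claw": -0.2, "dx": -0.75, "dy": 0.65, "dz": 0, "yaw": 0.1}]}}

```text
time_s: 22.92
ee_pos: [526.1, -63.0, 113.8]
ee_rot: [179.4, 1.1, -18.8]
force: [0.0, -0.4, 0.5]
gripper_width: 54.7
```

```bash
python3 go.py 451.7,-87.1,100,-17.7
```

```text
at [526.1 -63.  113.8] [179.4   1.1 -18.8] w 54.7 t 22.925
-> [451.7, -87.1, 100.0, -17.7] TOTAL dx -3.12 dy 2.33 dz 0.78 yaw -0.13
     in final-yaw axes [-3.16  2.27  0.78]
```

Emit:
{"name": "drive_tool", "arguments": {"moves": [{"claw": -0.2, "dx": -0.85, "dy": 0.6, "dz": 0.2, "yaw": -0.1}, {"claw": -0.2, "dx": -0.85, "dy": 0.65, "dz": 0.2, "yaw": -0.03}, {"claw": -0.2, "dx": -0.85, "dy": 0.6, "dz": 0.2, "yaw": 0}, {"claw": -0.2, "dx": -0.4, "dy": 0.3, "dz": 0, "yaw": 0}, {"claw": -0.2, "dx": 0, "dy": 0, "dz": 0, "yaw": 0}]}}

```text
time_s: 23.55
ee_pos: [454.6, -86.8, 106.4]
ee_rot: [179.4, 0.9, -17.7]
force: [-0.4, 1.1, 0.0]
gripper_width: 55.1
```

```bash
python3 - <<'E'
from h import *
f=grab_frame("wrist"); cv2.imwrite("pics/w7.png",f["color"])
for k in blobs(f,"yellow",500): print(k.mean(0),rect(f,k,16))
E
python3 go.py 451.7,-87.1,3,-17.7
```

```text
[316.60687023 196.00381679] (array([452.56646729, -87.72424316]), [27.74297523498535, 80.10760498046875], np.float32(162.49062))
at [455.  -86.7 106.4] [179.4   0.9 -17.7] w 54.5 t 23.6
-> [451.7, -87.1, 3.0, -17.7] TOTAL dx -0.08 dy 0.02 dz 5.17 yaw -0.00
     in final-yaw axes [-0.08  0.02  5.17]
```

View pics/w7.png

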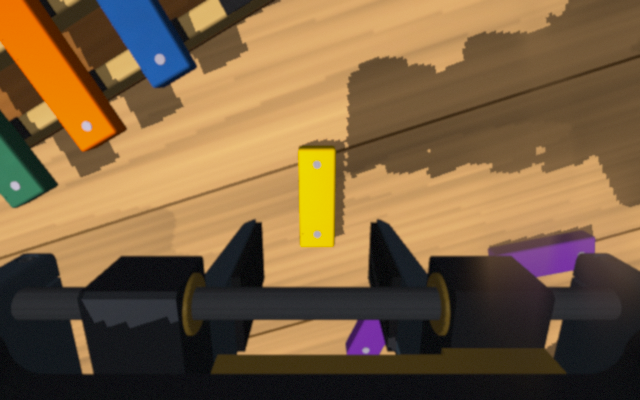

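The yellow bar is at (317,196), between the fingers. The purple bars at (365,340) and (545,255) are clear of them.

Emit:
{"name": "drive_tool", "arguments": {"moves": [{"claw": -0.2, "dx": -0.04, "dy": 0.03, "dz": 0.8, "yaw": 0}, {"claw": -0.2, "dx": 0, "dy": 0.02, "dz": 1, "yaw": 0}, {"claw": -0.2, "dx": 0, "dy": 0, "dz": 1, "yaw": 0}, {"claw": -0.2, "dx": 0, "dy": 0, "dz": 1, "yaw": 0}, {"claw": -0.2, "dx": 0, "dy": 0, "dz": 0.6, "yaw": 0}]}}

```text
time_s: 24.22
ee_pos: [460.6, -87.9, 18.4]
ee_rot: [179.5, 0.2, -17.6]
force: [0.0, -0.0, 1.0]
gripper_width: 54.8
```

```bash
python3 go.py 452.4,-87.5,3.5,-17.7
```

```text
at [460.6 -87.9  18.4] [179.5   0.2 -17.6] w 54.8 t 24.225
-> [452.4, -87.5, 3.5, -17.7] TOTAL dx -0.39 dy 0.10 dz 0.75 yaw 0.01
     in final-yaw axes [-0.39  0.1   0.75]
```

Emit:
{"name": "drive_tool", "arguments": {"moves": [{"claw": -0.2, "dx": -0.35, "dy": 0.1, "dz": 0.3, "yaw": 0}, {"claw": -0.2, "dx": -0.1, "dy": 0, "dz": 0.3, "yaw": 0}, {"claw": -0.2, "dx": 0, "dy": 0, "dz": 0.1, "yaw": 0}]}}

```text
time_s: 24.6
ee_pos: [451.7, -87.0, 3.8]
ee_rot: [179.5, 0.2, -17.6]
force: [-0.9, -0.3, -0.7]
gripper_width: 54.8
```

```bash
python3 go.py 452.4,-87.5,3.5,-17.7
```

```text
at [451.7 -87.    3.8] [179.5   0.2 -17.6] w 54.8 t 24.6
-> [452.4, -87.5, 3.5, -17.7] TOTAL dx 0.04 dy 0.01 dz 0.02 yaw 0.01
     in final-yaw axes [0.04 0.01 0.02]
```

Emit:
{"name": "drive_tool", "arguments": {"moves": [{"claw": 0.8, "dx": 0.03, "dy": 0, "dz": 0.0, "yaw": 0}, {"claw": 0.8, "dx": 0, "dy": 0, "dz": 0, "yaw": 0}, {"claw": 0.8, "dx": 0, "dy": 0, "dz": 0, "yaw": 0}, {"claw": 0.8, "dx": 0, "dy": 0, "dz": 0, "yaw": 0}]}}

```text
time_s: 25.1
ee_pos: [453.4, -87.5, 4.8]
ee_rot: [179.6, 0.0, -17.6]
force: [0.2, -0.7, -0.6]
gripper_width: 27.8
```

Emit:
{"name": "drive_tool", "arguments": {"moves": [{"claw": 0.8, "dx": 0, "dy": 0, "dz": -0.6, "yaw": 0}, {"claw": 0.8, "dx": 0, "dy": 0, "dz": -1.0, "yaw": 0}, {"claw": 0.8, "dx": 0, "dy": 0, "dz": -1.0, "yaw": 0}, {"claw": 0.8, "dx": 0, "dy": 0, "dz": -1.0, "yaw": 0}, {"claw": 0.8, "dx": 0, "dy": 0, "dz": -1.0, "yaw": 0}]}}

```text
time_s: 25.72
ee_pos: [452.9, -86.6, 101.3]
ee_rot: [179.5, 0.1, -17.6]
force: [0.1, 0.2, -0.0]
gripper_width: 27.5
```

```bash
python3 go.py 623.1,-85.4,100,10.3
```

```text
at [452.9 -86.6 101.3] [ 1.795e+02  1.000e-01 -1.760e+01] w 27.5 t 25.725
-> [623.1, -85.4, 100.0, 10.3] TOTAL dx 8.09 dy -2.63 dz 0.03 yaw -3.25
     in final-yaw axes [8.38 1.46 0.06]
```

Emit:
{"name": "drive_tool", "arguments": {"moves": [{"claw": 0.8, "dx": 0.9, "dy": -0.25, "dz": 0, "yaw": -0.8}, {"claw": 0.8, "dx": 0.9, "dy": -0.1, "dz": 0, "yaw": -0.8}, {"claw": 0.8, "dx": 0.9, "dy": 0, "dz": 0, "yaw": -0.8}, {"claw": 0.8, "dx": 0.95, "dy": 0.15, "dz": 0, "yaw": -0.8}, {"claw": 0.8, "dx": 0.95, "dy": 0.15, "dz": 0, "yaw": -0.05}]}}

```text
time_s: 26.35
ee_pos: [548.8, -91.2, 108.2]
ee_rot: [179.5, -0.1, 11.3]
force: [-0.0, -0.2, 0.1]
gripper_width: 27.9
```

```bash
python3 go.py 623.1,-85.4,95,10.3
```

```text
at [548.8 -91.2 108.2] [ 1.795e+02 -1.000e-01  1.130e+01] w 27.9 t 26.35
-> [623.1, -85.4, 95.0, 10.3] TOTAL dx 3.70 dy 0.44 dz 0.67 yaw 0.11
     in final-yaw axes [3.7  0.37 0.67]
```

Emit:
{"name": "drive_tool", "arguments": {"moves": [{"claw": 0.8, "dx": 0.9, "dy": 0.1, "dz": 0.1, "yaw": 0.06}, {"claw": 0.8, "dx": 0.9, "dy": 0.1, "dz": 0.1, "yaw": 0.05}, {"claw": 0.8, "dx": 0.9, "dy": 0.1, "dz": 0.1, "yaw": 0}, {"claw": 0.8, "dx": 0.6, "dy": 0.05, "dz": 0.1, "yaw": 0}, {"claw": 0.8, "dx": 0.1, "dy": 0, "dz": 0, "yaw": 0}]}}

```text
time_s: 26.98
ee_pos: [620.0, -85.3, 103.8]
ee_rot: [179.4, -0.3, 10.3]
force: [0.4, 1.0, -0.0]
gripper_width: 27.6
```

```bash
python3 go.py 623.1,-85.4,37,10.3;  python3 - <<'E'
from h import *
f=grab_frame("wrist"); cv2.imwrite("pics/w8.png",f["color"])
E
```

```text
at [620.  -85.3 103.8] [179.4  -0.3  10.3] w 27.6 t 26.975
-> [623.1, -85.4, 37.0, 10.3] TOTAL dx 0.14 dy 0.00 dz 3.34 yaw -0.00
     in final-yaw axes [0.14 0.   3.34]
```

View pics/w8.png

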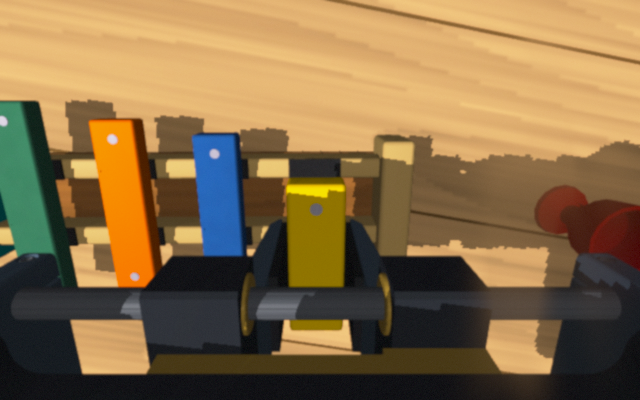

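The yellow bar is over the last seat at (316,230). The egg cup at the right, around (590,220), is still upright and about 100 mm clear of the gripper body.

Emit:
{"name": "drive_tool", "arguments": {"moves": [{"claw": 0.8, "dx": 0.1, "dy": 0, "dz": 0.7, "yaw": 0}, {"claw": 0.8, "dx": 0.03, "dy": 0, "dz": 0.9, "yaw": 0}, {"claw": 0.8, "dx": 0, "dy": 0, "dz": 0.9, "yaw": 0}, {"claw": 0.8, "dx": 0, "dy": 0, "dz": 0.5, "yaw": 0}, {"claw": 0.8, "dx": 0, "dy": 0, "dz": 0.0, "yaw": 0}]}}

```text
time_s: 27.65
ee_pos: [619.5, -85.3, 40.0]
ee_rot: [179.5, -0.0, 10.3]
force: [-0.4, -0.1, -0.4]
gripper_width: 27.4
```

```bash
python3 go.py 623.1,-85.4,37,10.3
```

```text
at [619.5 -85.3  40. ] [179.5  -0.   10.3] w 27.4 t 27.65
-> [623.1, -85.4, 37.0, 10.3] TOTAL dx 0.17 dy 0.03 dz 0.15 yaw -0.00
     in final-yaw axes [0.17 0.03 0.15]
```

Emit:
{"name": "drive_tool", "arguments": {"moves": [{"claw": 0.8, "dx": 0.2, "dy": 0.02, "dz": 0.1, "yaw": 0}, {"claw": 0.8, "dx": 0, "dy": 0, "dz": 0.05, "yaw": 0}, {"claw": -0.05, "dx": 0, "dy": 0, "dz": 0.0, "yaw": 0}, {"claw": -0.05, "dx": 0, "dy": 0, "dz": 0.0, "yaw": 0}]}}

```text
time_s: 28.15
ee_pos: [625.1, -85.3, 38.7]
ee_rot: [179.4, -0.2, 10.3]
force: [-0.8, -0.0, 0.5]
gripper_width: 45.0
```

Emit:
{"name": "drive_tool", "arguments": {"moves": [{"claw": -0.05, "dx": 0, "dy": 0, "dz": -0.5, "yaw": 0}, {"claw": -0.05, "dx": 0, "dy": 0, "dz": -1, "yaw": 0}, {"claw": -0.05, "dx": 0, "dy": 0, "dz": -1, "yaw": 0}, {"claw": -0.05, "dx": 0, "dy": 0, "dz": -1, "yaw": 0}, {"claw": -0.05, "dx": 0, "dy": 0, "dz": -1, "yaw": 0}]}}

```text
time_s: 28.78
ee_pos: [624.2, -84.4, 133.3]
ee_rot: [179.4, -0.2, 10.3]
force: [-0.3, -0.7, -0.4]
gripper_width: 47.7
```

Emit:
{"name": "drive_tool", "arguments": {"moves": [{"claw": -0.05, "dx": -1, "dy": 0, "dz": -1, "yaw": 0}, {"claw": -0.05, "dx": -1, "dy": 0, "dz": -1, "yaw": 0}, {"claw": -0.05, "dx": -1, "dy": 0, "dz": -0.5, "yaw": 0}, {"claw": -0.05, "dx": -1, "dy": 0, "dz": 0, "yaw": 0}, {"claw": -0.05, "dx": -1, "dy": 0, "dz": 0, "yaw": 0}]}}

```text
time_s: 29.4
ee_pos: [525.6, -102.3, 191.1]
ee_rot: [179.2, -0.9, 10.3]
force: [-0.2, -0.7, 0.3]
gripper_width: 48.1
```

Emit:
{"name": "drive_tool", "arguments": {"moves": [{"claw": -0.05, "dx": -1, "dy": 0.8, "dz": 0, "yaw": 0}, {"claw": -0.05, "dx": -1, "dy": 1, "dz": 0, "yaw": 0}, {"claw": -0.05, "dx": -1, "dy": 1, "dz": 0, "yaw": 0}, {"claw": -0.05, "dx": -1, "dy": 1, "dz": 0, "yaw": 0}, {"claw": -0.05, "dx": -0.5, "dy": 1, "dz": 0, "yaw": 0}]}}

```text
time_s: 30.02
ee_pos: [451.6, -214.9, 196.4]
ee_rot: [179.0, -1.2, 10.5]
force: [0.3, -0.1, -0.2]
gripper_width: 48.0
```

Emit:
{"name": "drive_tool", "arguments": {"moves": [{"claw": -0.05, "dx": 0, "dy": 1, "dz": 0, "yaw": 0}, {"claw": -0.05, "dx": 0, "dy": 1, "dz": 0, "yaw": 0}, {"claw": -0.05, "dx": 0, "dy": 1, "dz": 0, "yaw": 0}, {"claw": -0.05, "dx": 0, "dy": 0.5, "dz": 0, "yaw": 0}, {"claw": -0.05, "dx": 0, "dy": 0, "dz": 0, "yaw": 0}]}}

```text
time_s: 30.65
ee_pos: [466.3, -288.9, 199.1]
ee_rot: [178.9, -1.4, 10.4]
force: [0.1, -0.0, 1.4]
gripper_width: 47.8
```

```bash
python3 - <<'E'
from h import *
T=dict(green=(588.6,104),orange=(600,40.2),blue=(611.5,-22),yellow=(623.1,-85.4))
for n in("top","scene"):
    f=grab_frame(n)
    for c in T:
        for k in blobs(f,c):
            r=rect(f,k,40)
            if np.linalg.norm(r[0]-T[c])<60: print(n,c,(r[0]-T[c]).round(1),np.round(r[1],1),round(r[2],1))
    cv2.imwrite(f"pics/f_{n}.png",f["color"])
print(telemetry.state()["time_s"])
E
```

```text
top green [2.  2.7] [ 25.6 137. ] 10.3
top orange [1.2 0.6] [ 29.4 119.1] 10.6
top blue [1.8 1.7] [26.  97.7] 10.4
top yellow [2.  0.5] [28.3 78.3] 11.2
scene green [0.6 0.2] [ 33.1 140.5] 10.4
scene orange [  3.6 -10.7] [ 32.  122.9] 21.5
scene blue [ 0.4 -0.1] [ 30.9 101.8] 10.5
scene yellow [-0.1  0. ] [32.5 83.7] 11.1
30.75
```

View pics/f_scene.png

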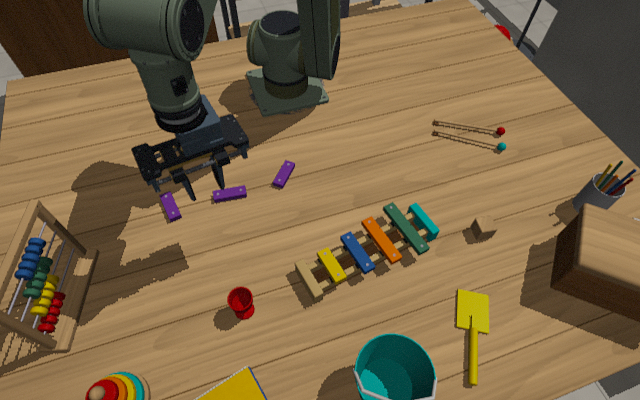

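View pics/f_top.png

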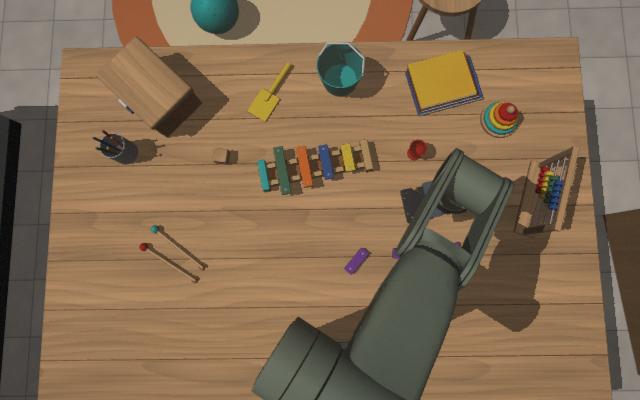

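All four bars sit in order from the turquoise end at (265,175) in the top view. The egg cup is still at (417,150). The scene-view fit for orange disagrees at 21.5°, so I'm checking a crop of it.

```bash
python3 - <<'E'
from h import *
f=grab_frame("scene"); HUE["orange"]=(5,13,215,90)
for k in blobs(f,"orange"): print(k.mean(0),rect(f,k,40))
im=f["color"][195:310,285:445]; m=cv2.cvtColor(mask(f,"orange"),cv2.COLOR_GRAY2BGR)[195:310,285:445]
cv2.imwrite("pics/g.png",cv2.resize(np.vstack([im,m]),None,fx=2.6,fy=2.6,interpolation=cv2.INTER_NEAREST))
E
```

```text
(no output)
```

View pics/g.png

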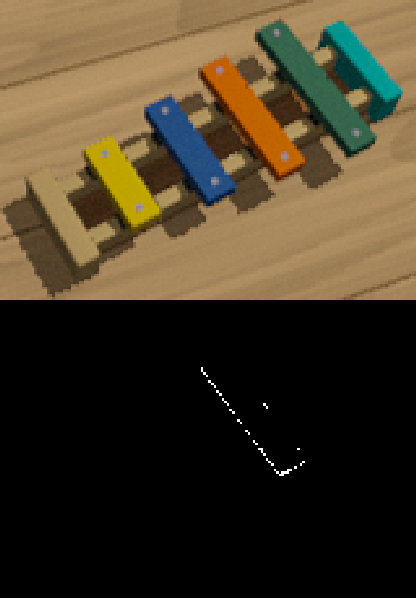

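The crop shows the orange bar parallel to the others and flat across both rails. The odd angle came from the brown stand board getting into the colour mask. I'm handing in.

```bash
python3 -c "
from workcell import job; print(job.job_done())"
```

```text
the job is handed in; nothing more can be done
None
```

I put the green, orange, blue and yellow bars on the seats in that order from the turquoise end, then moved the gripper clear and handed the job in at about 31 s of the 96 s allowed.

- **Top camera, last check:** every bar centre was within 3.4 mm of its seat and within 1° of square, against limits of 13 mm and 0.2 rad (11.5°).
- **Scene camera, last check:** green, blue and yellow agreed within about 1 mm and 1°. The orange fit disagreed, showing about 11 mm and 11° off, because the brown stand board had got into the colour mask. A tighter mask gave no usable fit. A close crop showed the orange bar parallel to its neighbours and flat across both rails, which matches the top view.
- **Heights:** I did not measure the seated heights or tilts. The bars look flat in the pictures, and each was let go within about 2 mm of its pads.
- **Egg cup and look-alikes:** the egg cup was upright and in its original place in the pictures. I did not touch the purple bars.

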